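# Mark all four sides of a marble block at the marking stand

### The arm

A 6-joint arm with a two-finger parallel gripper is mounted at the origin on the work surface. World frame = base frame: x ahead of the robot, y to its left, z up, the work surface at z = 0. Lengths are in mm, angles in rad, forces in N, time in s.
With the tool pointing down it reaches from about 350 to 875 mm from the base axis. Payload 4.2 kg.
Tool frame: the origin (TCP) lies between the finger pads; the fingertips stand 14 mm ahead of it and the grasp point (between the pads) lies 5 mm behind it; z points along the fingers, y is the line along which they close (so a half turn about z gives the same grasp; the last joint's range is limited). The gripper opens to 85 mm and grips with 20 to 120 N. Pads are 22 mm wide; open, the fingers measure 114 mm over their backs; the gripper's body (76 mm by 85 mm) begins 54 mm behind the grasp point. The pads swing forward as they close: fully open they stand 13 mm farther back than shut.
Start: joints at [-0.888, 0.385, 0.008, 0, -1.194, -0.259], TCP at [257.029, -569.68, 220.012] pointing down, gripper open.
Joint ranges: [-3.14, 3.14], [-1.21, 2.06], [-1.07, 1.41], [-3.16, 2.05], [-2.99, -0.16], [-3.1, 3.1]. Speed limits (rad/s): [2.79, 2.79, 3.14, 3.14, 3.14, 3.14].

### API

Orientations are given as a unit quaternion [x, y, z, w].
In Python, from bench import * gives the robot as it stands.
- The arm moves only by the tool carry_out, never from a script. Its argument "motion" is a list of rows, each a list of 7 numbers: the turn, a rotation vector about the tool's x, y, z in rad, then the shift along the tool's x, y, z in mm, then the opening, from -1 (shut) to 1 (fully open), so that 0 is half open. A call has 1 to 5 rows; each row is the pose to reach, as a shift and turn from the pose commanded when the call began, along the tool's axes at that moment; what a row does not reach only later rows make up. A row lasts 1/8 s, in which the tool goes at most 62.5 mm and 10.7 degrees, less where a joint would pass 70% of its speed; a pose out of reach is approached as far as the arm can. A call with a gripper value outside its range is refused whole. The fingers move at their own pace and stop on an object; the grip force is fixed at half the most. Time passes only in rows, so rows that repeat a pose let the fingers close. It gives the time, the measured TCP pose, the force, the opening and the grip force at its end, in the units of the state.
- read_state(): the state, without advancing time (a new reading comes with each control period).
- get_image(name): name is "side" or "top" or "wrist"; returns a dict with "color" (400x640x3 uint8, blue, green, red), "mtx" (3x3 intrinsics, pixels), "k1" (the pictures are not rectified: a ray, as slopes to the right and down, at radius r is drawn at 1 + k1 r^2 times it, then the intrinsics apply), "position" and "orientation" of the camera in the world. Camera axes: x right, y down, z forward; pixel columns grow to the right and rows downward; lengths in mm; the calibration is good to about 2 mm. A picture is of the moment at which its call begins. There is no depth.
- job_done(): hands the job in; it is judged then, once.
The state is a dict: "clock": time; "joints": joint angles; "joint_vel": joint speeds; "joint_efforts": joint torques, N m; "position": TCP position; "ee_rot": TCP orientation; "contact_force": force on the tool from outside, world axes, zero at the start; "wrist_torque": the same for the moment, N m; "gripper_width": finger opening in mm; "grasp_force": force on a finger pad.
Only numpy, scipy, OpenCV 4.12 (cv2) and the standard library are available. Lean on these libraries where they do the work, as an engineer would, in place of code of your own. Each camera call takes 0.05 s, during which the arm holds its last target. There are 200 camera calls.

### The job

Slide the guard of the marking stand aside to its end stop, then carry the marble block to the stand and press its four sides one after another, square and level, against the rubber-tipped spring plunger, with the plunger on the centre line of the side and 20 mm below the block's top: first the side with the step along its top edge, then the side opposite it, then the side with the notch in its top edge, and last the side opposite the notch. Press the plunger in about 6 mm each time and keep it there for half a second, but never drive it in more than 12 mm. Then leave the block standing upright on the stand's base plate in front of the plunger, wholly on the plate, with the guard still open, and leave the other things on the bench where they are.

Things in the scene. Friction and masses are not known exactly. Their poses are not given: they have to be found in the camera images.
- stand: fixed marking stand: dark base plate 310 x 110 x 12 mm, column, grey head 42 mm wide, top at 99 mm. Origin: on the bench under the column, 240 mm from the plate's front edge, 70 from the rear; z up. The plunger points along -x, roughly to the robot, at y = 0, 80 mm above the bench. Where the head is clamped is not reported: the tip's front is at x = -83 to -113 mm: find it by touch or sight
- plunger (a joint): how far the spring plunger is pressed in (m): 0 = fully out, 0.014 = at its stop. Round rubber tip 16 mm across on a 10 mm rod, standing about 55 mm out of the head; it takes 2.4 N to start and 0.6 N more per mm (6 N at 6 mm), and springs out again
- guard (a joint): how far the guard is slid aside (m): 0 = plate in front of the plunger's tip, 0.08 = open at its end stop; starts below 0.012. Slides to the stand's +y, 2 N friction, stays where left. Plate 44 mm wide, 63 to 97 mm high up, 10 mm before the tip. Black grip on top: 40 (stand x) x 14 (y) mm, 97 to 119 mm above the bench, centre 91 to 121 mm from the stand's origin towards -x, y = joint value
- board: plywood board 180 x 180 x 9 mm fixed flat on the bench; origin in the centre of its underside, on the bench
- block: white marble block 50 x 50 x 60 mm high, 0.25 to 0.5 kg, upright on the board; origin: centre of its underside, z up. +x side: step along the whole top edge (8 mm deep, 10 high). +y side: notch in the top edge (16 wide, 8 deep, 10 high). Plain below the top 10 mm. The marks lie 40 mm up, where fingers on a side cover them: mark two opposite sides while holding the other two
- side1 (a point): place to be marked first: on the stepped side (block +x), centre line, 40 mm above the underside; axes as those of the block
- side2 (a point): place to be marked second: on the plain side opposite the step (block -x), likewise
- side3 (a point): place to be marked third: on the notched side (block +y), likewise
- side4 (a point): place to be marked last: on the plain side opposite the notch (block -y), likewise
- chisel: stone chisel lying on the bench, 180 mm long, 16 mm wide, 14 mm high; leave alone
- offcut: marble offcut 70 x 45 x 22 mm lying on the bench; leave alone
- pencil: flat carpenter's pencil 110 x 9 x 7 mm lying near the edge of the board; leave alone
- mallet: iron-headed mallet standing on its head, 86 mm across, 185 mm high; leave alone
- sprayer: white and green pump sprayer bottle, 120 mm across, 235 mm high; leave alone
- square: try square lying flat, wooden stock 100 mm and steel blade 140 mm; leave alone
There are look-alikes about, which are no part of the job. Of the things like the block, leave any that is orange or purple; of the rest the smaller one is meant.

How it is judged:
By the outcome, as a careful person would: the job done as asked, in the order asked, and still so for the second after the job is handed in, with the robot touching nothing.
It also fails if it takes over 72 s, if anything falls off the work surface, if the arm or the gripper's body presses on something with over 40 N, if the wrist force passes 120 N, or if a joint passes its speed limit or range.

## Working session

There is one attempt and no reset: what is moved stays moved. The work goes in short steps, Python scripts to look and compute and a tool call to move; the robot and the scene stay as the last step left them, time stands still between calls to the robot, and variables do not carry over. Pictures are saved under pics/ and viewed, at most 10 in all, crops included, and the job is handed in when it is done.

Besides the shell and the picture viewer there is one more tool, called after "Call:" by a JSON object that holds its "method" and its "body". carry_out: Moves the arm, as the interface text tells. Its arguments: {"type":"object","properties":{"motion":{"type":"array"}},"required":["motion"]}

```bash
mkdir -p pics; ls; python3 - <<'E'
from bench import *
import cv2
s=read_state();print(s)
for n in("top","side"):
    d=get_image(n);cv2.imwrite(f"pics/{n}0.png",d["color"]);print(n,d["mtx"],d["k1"],d["position"],d["orientation"])
E
```

```text
pics
{'clock': 0.0, 'joints': array([-8.88388002e-01,  3.85552164e-01,  6.62443333e-03, -5.08653985e-04,
       -1.19397480e+00, -2.58583014e-01]), 'joint_vel': array([ 7.28367547e-04,  6.18171530e-04,  1.73548960e-03, -9.46802997e-04,
        2.46049414e-04, -5.90512360e-05]), 'joint_efforts': array([ 3.52116958e-04, -3.92287910e+01,  1.88402420e+01,  4.18617949e+00,
       -4.55171263e-03,  1.26217884e-05]), 'position': array([ 256.79347217, -569.14627743,  218.92226981]), 'ee_rot': array([-2.10238296e-01,  9.77649576e-01,  1.04583744e-03, -2.66701961e-04]), 'contact_force': array([-0.32202847,  0.06093682, -0.36987413]), 'wrist_torque': array([ 0.01724428, -0.01932616, -0.01085609]), 'grasp_force': 0.0, 'gripper_width': 85.33693402698827}
top [[449.15592414   0.         316.59081671]
 [  0.         449.15592414 201.82431857]
 [  0.           0.           1.        ]] -0.09686120916597722 [ 417.33519369  -11.59703944 1321.61234902] [-0.70603807  0.70642394 -0.03908521  0.03078638]
side [[455.21872844   0.         319.09102388]
 [  0.         455.21872844 192.04989596]
 [  0.           0.           1.        ]] -0.07003398288228514 [-42.73766988 730.59545067 785.95949861] [-0.29392447  0.84716299 -0.42045597  0.13834757]
```

View pics/top0.png

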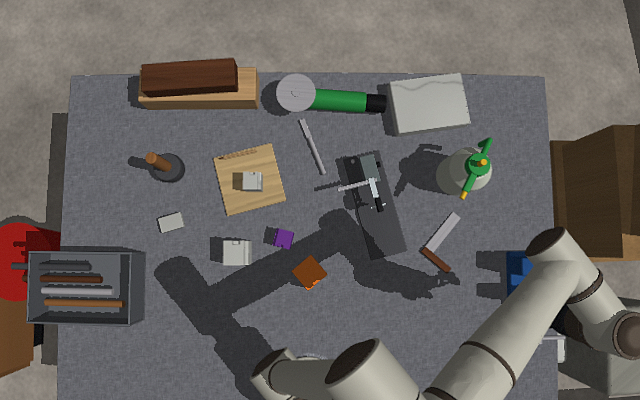

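View pics/side0.png

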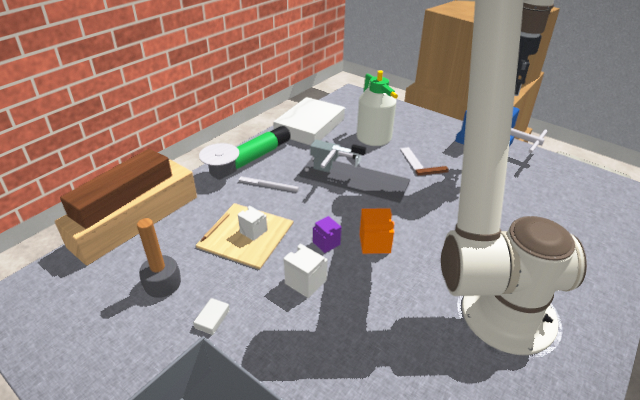

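Candidates: white block on the board (top 252,181), larger white block (237,251), purple (282,238), orange (309,271). I choose the smaller white one, on the board. Next is a close crop of it and the stand.

```bash
cat > h.py <<'E'
from bench import *
import cv2, numpy as np
from scipy.spatial.transform import Rotation as R
def dist(d): return np.array([d["k1"],0,0,0,0.])
def px2w(d,uv,z):
    uv=np.array(uv,float).reshape(-1,1,2)
    n=cv2.undistortPoints(uv,d["mtx"],dist(d)).reshape(-1,2)
    r=R.from_quat(d["orientation"]).apply(np.c_[n,np.ones(len(n))])
    p=np.array(d["position"]); z=np.broadcast_to(z,len(n))
    return p+r*((z-p[2])/r[:,2])[:,None]
def w2px(d,P):
    Rt=R.from_quat(d["orientation"]).inv()
    return cv2.projectPoints(np.array(P,float).reshape(-1,3),Rt.as_rotvec(),-Rt.apply(d["position"]),d["mtx"],dist(d))[0].reshape(-1,2)
def crop(d,x,y,w,h,k): return cv2.resize(d["color"][y:y+h,x:x+w],None,fx=k,fy=k,interpolation=cv2.INTER_CUBIC)
E
python3 - <<'E'
from h import *
t=get_image("top");s=get_image("side")
a=np.zeros((600,800,3),np.uint8)
c=crop(t,225,160,50,50,6);a[:300,:300]=c      # block top 6x
c=crop(s,230,200,50,50,6);a[300:,:300]=c     # block side 6x
c=crop(t,310,145,100,60,5);a[:300,300:]=c   # stand top 5x upper
c=crop(s,290,130,125,75,4);a[300:,300:]=c    # stand side 4x
cv2.imwrite("pics/c1.png",a)
E
```

```text
(no output)
```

View pics/c1.png

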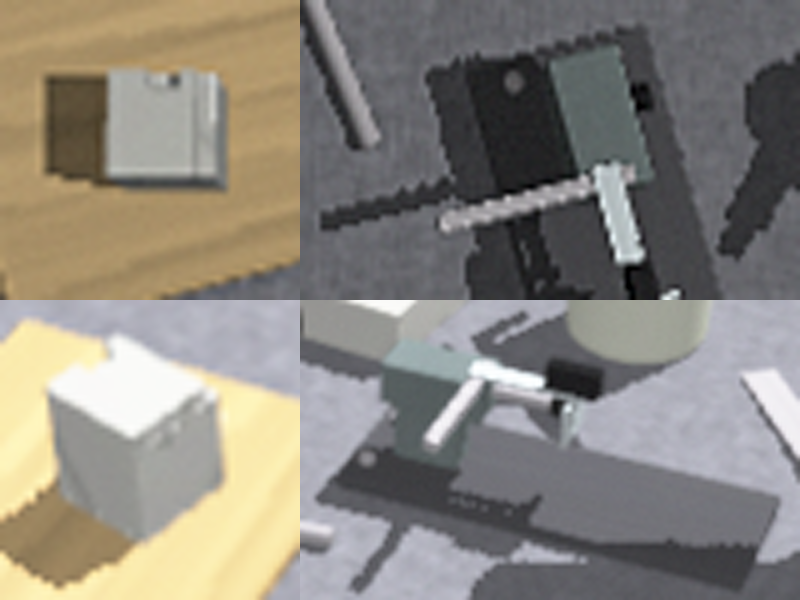

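Crop: notch faces image up (top ≈252,173), step on the image right (≈261,181), so it is the intended block. The stand's plate rear corners are near (336,159) and (378,151), front corners near (371,259) and (406,248), with the guard rail pointing left.

```bash
python3 - <<'E'
from h import *
t=get_image("top")
P=px2w(t,[(335.6,159.4),(378,150.6),(371,259),(406,248)],12)[:,:2];print(P.round(1), [np.linalg.norm(P[i]-P[j]).round(1) for i,j in((0,1),(2,3),(0,2),(1,3))])
ax=(P[0]+P[1]-P[2]-P[3]);ang=np.arctan2(ax[1],ax[0]);c=P.mean(0)
u=np.array([np.cos(ang),np.sin(ang)]);print("ang",ang,"center",c,"origin",c+u*85)
# block top corners at z=69 (crop px /6)
q=np.array([(105,70),(219,73),(105,178),(219,184)])/6+[225,160]
B=px2w(t,q,[69,59,69,59]);print(B.round(1),B.mean(0).round(1))
g=t["color"][130:290,320:430]
a=np.zeros((600,800,3),np.uint8);c=crop(t,325,140,100,130,4.6);a[:c.shape[0],:c.shape[1]]=c[:600]
c=crop(t,230,160,40,35,8);a[:280,470:790]=c
cv2.imwrite("pics/c2.png",a)
E
```

```text
[[ 673.5  -83.5]
 [ 700.5 -210.1]
 [ 380.2 -185. ]
 [ 411.7 -288.1]] [np.float64(129.4), np.float64(107.8), np.float64(310.4), np.float64(299.2)]
ang 0.2991353633928314 center [ 541.48381193 -191.69988724] origin [ 622.70910215 -166.65089066]
[[627.2 182.8  69. ]
 [627.3 130.1  59. ]
 [575.9 182.   69. ]
 [574.3 129.5  59. ]] [601.2 156.1  64. ]
```

View pics/c2.png

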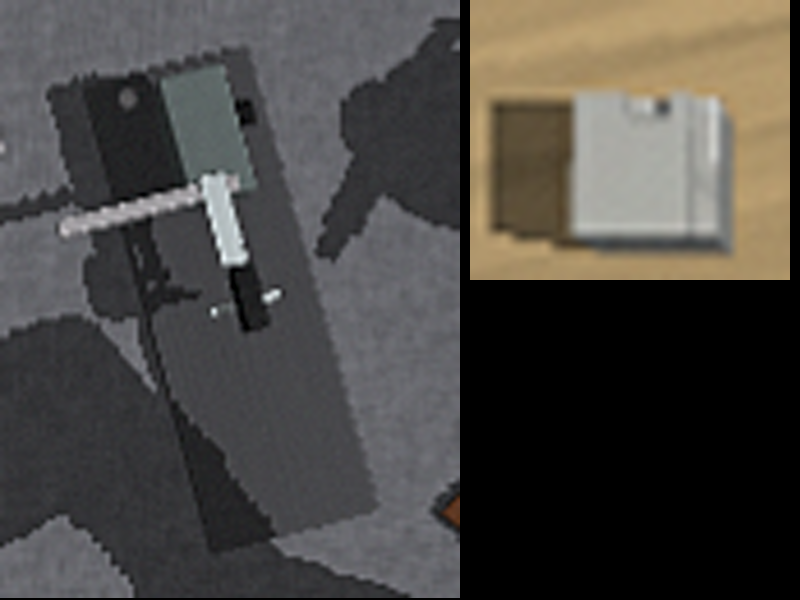

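```bash
python3 - <<'E'
from h import *
from scipy.optimize import least_squares
t=get_image("top")
uv=np.array([(84,80),(248,48),(212,550),(376,510)])/4.6+[325,140]
L=np.array([(70,55),(70,-55),(-240,55),(-240,-55)])
P=px2w(t,uv,12)[:,:2]
def f(p):
    c,s=np.cos(p[2]),np.sin(p[2]);return (L@np.array([[c,s],[-s,c]])+p[:2]-P).ravel()
r=least_squares(f,[620,-166,.25]);print(r.x,r.fun.round(1))
o,a=r.x[:2],r.x[2];M=np.array([[np.cos(a),np.sin(a)],[-np.sin(a),np.cos(a)]])
q=np.array([(248,298),(232,268),(262,328),(212,312),(283,293)])/4.6+[325,140]
G=px2w(t,q,[119,119,119,97,97])[:,:2];print("grip/plate in stand",((G-o)@M.T).round(1))
# block
q=np.array([(572,94),(572,235),(719,97),(731,253),(572,94)])/8.+[230-470/8,160]
print(px2w(t,q,[69,69,59,9,69]).round(1))
s=get_image("side")
# side-view block top corners, crop c1 6x: 
q=np.array([(48,388),(133,438),(218,395)])/6+[230,200-50]
print(px2w(s,q,[69,69,59]).round(1))
E
```

```text
[ 6.22977199e+02 -1.77551613e+02  2.50828748e-01] [-2.5 -0.6  3.4 -0.6 -1.8  1.4  0.8 -0.2]
grip/plate in stand [[ -95.5    7.5]
 [ -76.1   12. ]
 [-114.6    4.2]
 [ -97.1   26.9]
 [ -96.7  -17.4]]
[[626.9 182.1  69. ]
 [576.7 181.3  69. ]
 [627.5 131.2  59. ]
 [577.7 131.7   9. ]
 [626.9 182.1  69. ]]
[[622.9 181.5  69. ]
 [574.5 181.8  69. ]
 [574.8 133.3  59. ]]
```

```bash
cat >> h.py <<'E'
O=np.array([623,-177.5]);A=.251
def S(x,y):
    c,s=np.cos(A),np.sin(A);return np.array([O[0]+c*x-s*y,O[1]+s*x+c*y])
def toS(p):
    c,s=np.cos(A),np.sin(A);d=np.array(p[:2])-O;return np.array([c*d[0]+s*d[1],-s*d[0]+c*d[1]])
def down(yy):  # tool down, tool y at yaw yy
    y=np.array([np.cos(yy),np.sin(yy),0]);z=np.array([0,0,-1.]);return R.from_matrix(np.c_[np.cross(y,z),y,z])
def row(xy,z,yy,st=None):
    st=st or read_state();q=R.from_quat(st["ee_rot"]);g=down(yy)
    print("row",(q.inv()*g).as_rotvec().round(3).tolist(),q.inv().apply(np.r_[xy,z]-st["position"]).round(1).tolist())
def info():
    st=read_state();q=R.from_quat(st["ee_rot"]);y=q.apply([0,1,0]);z=q.apply([0,0,1])
    print("t",round(st["clock"],2),"pos",st["position"].round(1),"S",toS(st["position"]).round(1),"yy-A",round(np.arctan2(y[1],y[0])-A,4),"tilt",z[:2].round(4),"F",st["contact_force"].round(1),"w",round(st["gripper_width"],1),"gf",round(st["grasp_force"],1),"j6",st["joints"][5].round(2),"Fs",toS(O+st["contact_force"][:2]).round(1))
    return st
E
python3 - <<'E'
from h import *
info(); row(S(-98,-42),160,A+np.pi/2)
E
```

```text
t 0.35 pos [ 257.  -569.6  219.8] S [-451.9 -288.9] yy-A 1.7436 tilt [-0.0002  0.0004] F [ 0.1 -0.2 -0.8] w 85.6 gf 0.0 j6 -0.26 Fs [ 0.  -0.2]
row [0.0, -0.0, 0.173] [-391.1, 182.3, 59.8]
```

Call:
{"method": "carry_out", "body": {"motion": [[0,0,0.17,-50,25,5,-1],[0,0,0.17,-100,50,10,-1],[0,0,0.17,-150,75,15,-1],[0,0,0.17,-200,95,25,-1],[0,0,0.17,-240,110,30,-1]]}}

```text
clock: 0.98
position: [431.6, -368.9, 189.8]
ee_rot: [-0.127, 0.992, 0.0, -0.0]
contact_force: [-0.1, 0.1, -0.2]
gripper_width: -0.1
grasp_force: 0.0
```

```bash
python3 - <<'E'
from h import *
info(); row(S(-98,-42),160,A+np.pi/2)
E
```

```text
t 0.97 pos [ 431.6 -368.9  189.8] S [-232.9 -137.9] yy-A 1.5746 tilt [-0.0001  0.0002] F [-0.1  0.1 -0.2] w -0.1 gf 0.0 j6 -0.89 Fs [-0.   0.2]
row [0.0, -0.0, 0.004] [-135.3, 95.4, 29.8]
```

Call:
{"method": "carry_out", "body": {"motion": [[0,0,0.004,-45,31,10,-1],[0,0,0.004,-90,62,20,-1],[0,0,0.004,-135,95,30,-1],[0,0,0.004,-135,95,30,-1]]}}

```text
clock: 1.48
position: [539.1, -242.0, 158.9]
ee_rot: [-0.127, 0.992, 0.0, -0.001]
contact_force: [0.6, -0.4, 0.1]
gripper_width: 0.0
grasp_force: 0.0
```

```bash
python3 - <<'E'
from h import *
info(); row(S(-98,-42),117,A+np.pi/2)
w=get_image("wrist");cv2.imwrite("pics/w1.png",w["color"]);print(w["position"],w["orientation"])
print(w2px(w,[np.r_[S(-95.5,5),119],np.r_[S(-95.5,27),97],np.r_[S(-240,55),12],np.r_[S(-240,-55),12],np.r_[S(70,-55),12]]).round(0))
E
```

```text
t 1.48 pos [ 539.1 -242.   158.9] S [-97.3 -41.6] yy-A 1.5744 tilt [-0.0013  0.0005] F [ 0.6 -0.4  0.1] w 0.0 gf 0.0 j6 -1.17 Fs [ 0.5 -0.5]
row [0.001, -0.001, 0.004] [0.7, -0.4, 41.9]
[ 462.7450974  -261.44977498  312.87726024] [0.60395426 0.782034   0.12212105 0.09353361]
[[391. 224.]
 [415. 212.]
 [437.  13.]
 [305.  13.]
 [308. 323.]]
```

View pics/w1.png

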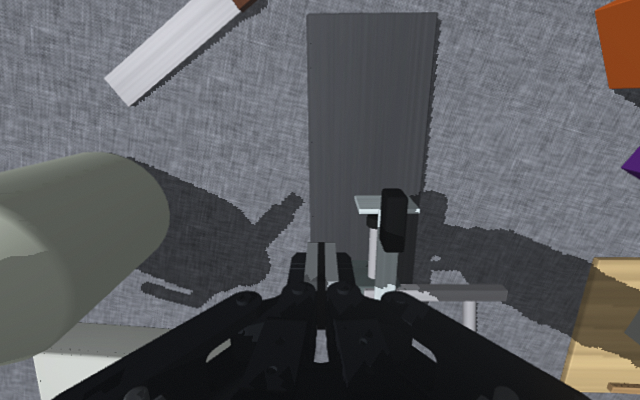

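Wrist view: plate front corners at (307,13) and (437,12), as predicted. The grip is at (393,220), the guard plate's top edge runs from about (357,205) to (420,212), and the plunger's rubber tip is at about (375,220). The closed fingers at (322,260) are clear of the grip on the −y side.

Call:
{"method": "carry_out", "body": {"motion": [[0,0,0,0,0,21,-1],[0,0,0,0,0,42,-1],[0,0,0,0,0,42,-1]]}}

```text
clock: 1.9
position: [535.6, -245.6, 116.8]
ee_rot: [-0.124, 0.992, 0.001, -0.002]
contact_force: [-0.8, 0.5, 0.7]
gripper_width: 0.2
grasp_force: 0.0
```

```bash
python3 - <<'E'
from h import *
info()
w=get_image("wrist")
E
python3 - <<'E'
from h import *
im=cv2.imread("pics/w1.png")
w=get_image("wrist");w["position"]=np.array([ 462.7450974,-261.44977498,312.87726024]);w["orientation"]=np.array([0.60395426,0.782034,0.12212105,0.09353361])
for uv,z in(((357,197),97),((357,211),97),((420,212),97),((393,220),119),((384,189),119),((375,217),88),((368,219),80)): print(uv,z,toS(px2w(w,[uv],z)[0]).round(1))
a=cv2.resize(im[180:290,300:440],None,fx=5.5,fy=5.4,interpolation=cv2.INTER_CUBIC);cv2.imwrite("pics/w1c.png",a)
E
```

```text
t 1.9 pos [ 535.6 -245.6  116.8] S [-101.6  -44.2] yy-A 1.5679 tilt [-0.0035  0.0007] F [-0.8  0.5  0.7] w 0.2 gf 0.0 j6 -1.17 Fs [-0.6  0.7]
(357, 197) 97 [-106.9  -15.3]
(357, 211) 97 [-96.3 -14.8]
(420, 212) 97 [-95.8  30.5]
(393, 220) 119 [-98.3   6.2]
(384, 189) 119 [-119.3   -1.1]
(375, 217) 88 [-88.2   0. ]
(368, 219) 80 [-83.4  -3.9]
```

View pics/w1c.png

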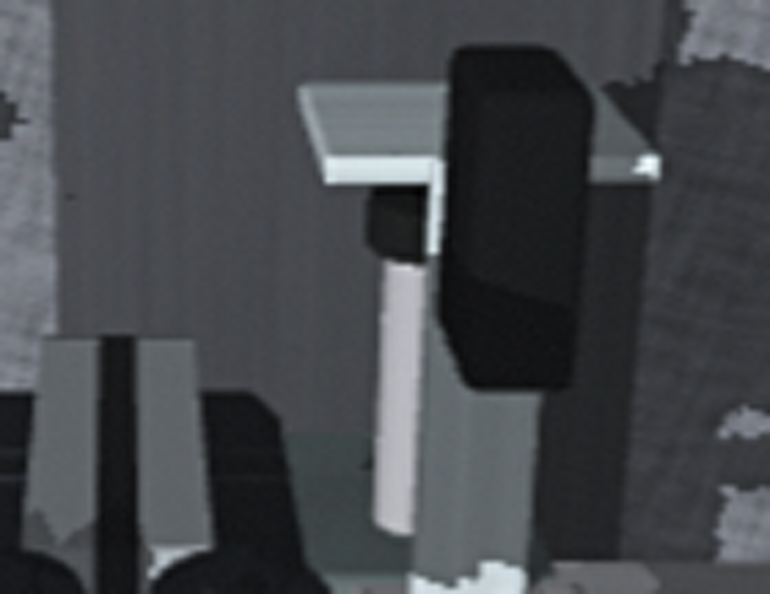

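Close-up: the guard plate's top strip is at crop rows 155–185, with the rubber tip right behind it (crop 400,225). The tip front is at stand x ≈ −85 to −91, to be settled by touch.

```bash
python3 - <<'E'
from h import *
for i in range(3):
    info();get_image("top")
row(S(-100,-25),117,A+np.pi/2)
E
```

```text
t 2.0 pos [ 537.4 -245.8  118.9] S [-99.9 -44.9] yy-A 1.5687 tilt [ 0.001  -0.0007] F [ 0.6 -0.5  1.3] w 0.1 gf 0.0 j6 -1.17 Fs [ 0.5 -0.6]
t 2.05 pos [ 537.8 -245.7  119.2] S [-99.5 -44.9] yy-A 1.5689 tilt [ 0.0019 -0.0008] F [-0.1  1.   0.3] w 0.2 gf 0.0 j6 -1.17 Fs [0.2 0.9]
t 2.1 pos [ 537.9 -245.6  119.4] S [-99.4 -44.8] yy-A 1.569 tilt [ 0.0023 -0.0007] F [0.5 0.1 0.2] w 0.1 gf 0.0 j6 -1.17 Fs [ 0.5 -0.1]
row [-0.001, 0.002, -0.002] [0.7, 19.6, 2.3]
```

Call:
{"method": "carry_out", "body": {"motion": [[0,0,0,0,22,4,-1],[0,0,0,0,42,4,-1],[0,0,0,0,62,4,-1],[0,0,0,0,82,4,-1],[0,0,0,0,96,4,-1]]}}

```text
clock: 2.78
position: [513.4, -150.5, 114.3]
ee_rot: [-0.125, 0.992, -0.0, 0.0]
contact_force: [-0.6, -0.4, 0.1]
gripper_width: 0.1
grasp_force: 0.0
```

```bash
python3 - <<'E'
from h import *
info()
E
```

```text
t 2.77 pos [ 513.4 -150.5  114.3] S [-99.4  53.4] yy-A 1.5706 tilt [ 0.0004 -0.    ] F [-0.6 -0.4  0.1] w 0.1 gf 0.0 j6 -1.34 Fs [-0.7 -0.3]
```

Call:
{"method": "carry_out", "body": {"motion": [[0,0,0,0,4,0,-1],[0,0,0,0,6,0,-1]]}}

```text
clock: 3.02
position: [512.3, -145.8, 114.1]
ee_rot: [-0.125, 0.992, -0.0, 0.0]
contact_force: [-0.6, -1.0, 0.0]
gripper_width: 0.2
grasp_force: 0.0
```

Call:
{"method": "carry_out", "body": {"motion": [[0,0,0,0,2,0,-1],[0,0,0,0,4,0,-1]]}}

```text
clock: 3.28
position: [511.2, -142.4, 113.9]
ee_rot: [-0.124, 0.992, -0.0, -0.0]
contact_force: [-0.2, -0.2, -0.9]
gripper_width: 0.2
grasp_force: 0.0
```

```bash
python3 - <<'E'
from h import *
info()
w=get_image("wrist");cv2.imwrite("pics/w2.png",w["color"])
E
```

```text
t 3.27 pos [ 511.2 -142.4  113.9] S [-99.6  61.8] yy-A 1.569 tilt [-0.0002 -0.0001] F [-0.2 -0.2 -0.9] w 0.2 gf 0.0 j6 -1.36 Fs [-0.3 -0.1]
```

View pics/w2.png

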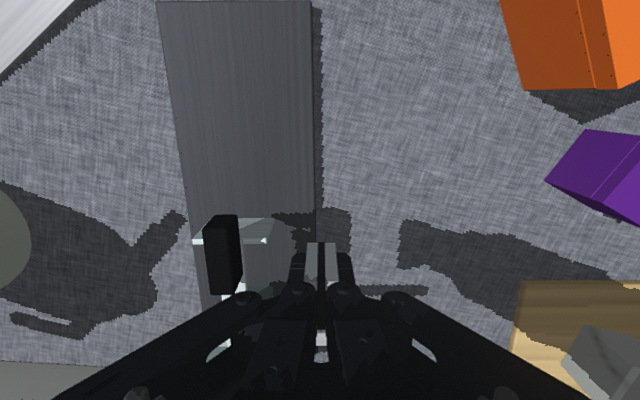

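```bash
python3 - <<'E'
from h import *
st=info();w=get_image("wrist")
q=R.from_quat(st["ee_rot"])
for dz in(-20,0,14): print(dz,w2px(w,[st["position"]+q.apply([0,0,dz])]).round(0))
print([toS(px2w(w,[uv],z)[0]).round(1) for uv,z in(((222,216),119),((222,258),119),((193,240),97),((267,241),97),((222,258),180))])
print(w2px(w,[np.r_[S(-240,55),12],np.r_[S(-98,6),119],np.r_[S(-98,80),119]]).round(0))
print(w["position"])
t=get_image("top");a=np.zeros((450,800,3),np.uint8);c=crop(t,335,160,80,80,5);a[:400,:400]=c
s=get_image("side");c=crop(s,290,110,100,100,4);a[:400,400:]=c;cv2.imwrite("pics/c3.png",a)
E
```

```text
t 3.33 pos [ 511.1 -142.2  113.9] S [-99.6  61.9] yy-A 1.5691 tilt [-0.0002  0.    ] F [0.4 2.  0.7] w 0.1 gf 0.0 j6 -1.36 Fs [0.9 1.8]
-20 [[319. 269.]]
0 [[320. 249.]]
14 [[320. 238.]]
[array([-120.7,   13.4]), array([-97.3,  11.2]), array([-97.2, -12.2]), array([-96.4,  31. ]), array([-130.6,   32.3])]
[[310.   1.]
 [212. 257.]
 [354. 257.]]
[ 434.49113761 -161.22335896  267.80317588]
```

View pics/c3.png

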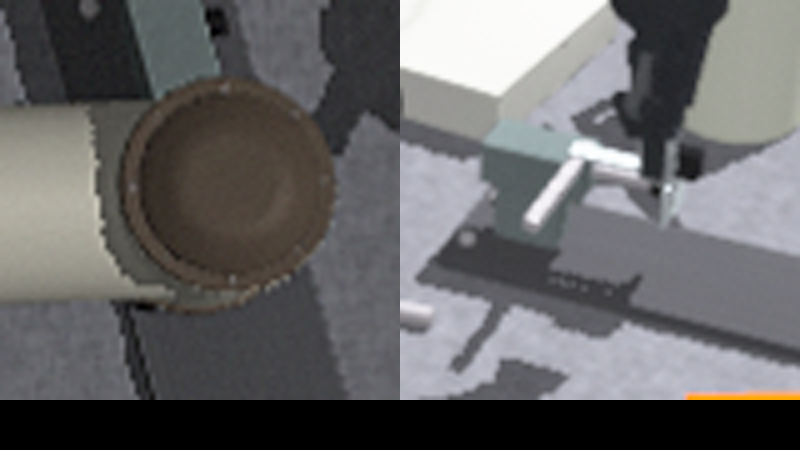

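The guard barely moved: its grip is now at (222,255), y ≈ 10, and the fingers ended up on its +y side, so they rode over it. I'll grasp the grip and pull instead.

Call:
{"method": "carry_out", "body": {"motion": [[0,0,0,0,0,-45,-0.5],[0,0,0,0,-25,-45,0.2],[0,0,0,0,-52,-45,0.2],[0,0,0,0,-52,-45,0.2],[0,0,0,0,-52,-45,0.2]]}}

```text
clock: 4.1
position: [523.6, -192.4, 158.7]
ee_rot: [-0.124, 0.992, 0.0, -0.0]
contact_force: [-0.5, 0.8, -0.2]
gripper_width: 51.0
grasp_force: 0.0
```

```bash
python3 - <<'E'
from h import *
st=info();w=get_image("wrist");a=crop(w,220,150,210,150,3.8);cv2.imwrite("pics/w3.png",a)
row(S(-98,9),113,A+np.pi/2)
E
```

```text
t 4.1 pos [ 523.6 -192.4  158.7] S [-99.9  10.3] yy-A 1.5692 tilt [-0.0007  0.0003] F [-0.5  0.8 -0.2] w 51.0 gf 0.0 j6 -1.26 Fs [-0.3  0.9]
row [0.0, -0.001, -0.001] [-1.8, -1.5, 45.8]
```

View pics/w3.png

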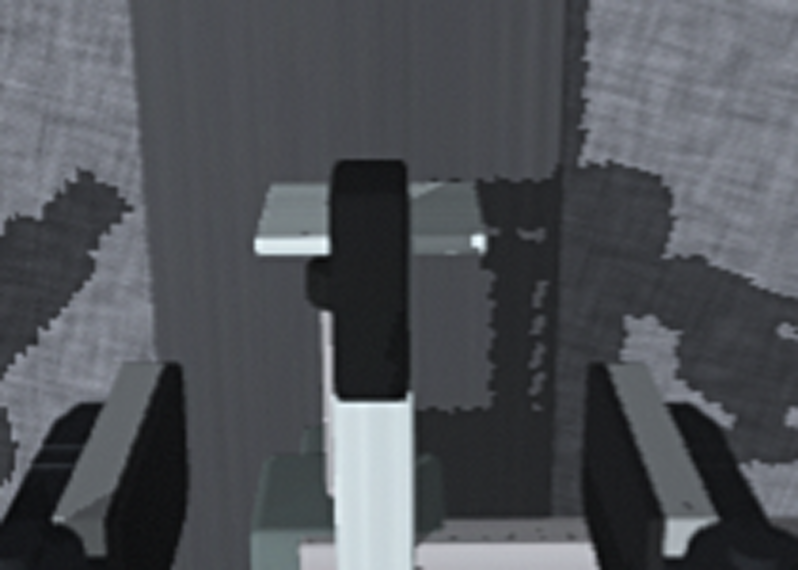

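View: the grip (crop 370,290) lies centred between the open fingers, and the tip (crop 318,280) is behind the guard plate. I'll descend and close.

Call:
{"method": "carry_out", "body": {"motion": [[0,0,0,-2,-2,25,0.2],[0,0,0,-2,-2,46,0.2],[0,0,0,-2,-2,46,-0.4],[0,0,0,-2,-2,46,-1],[0,0,0,-2,-2,46,-1]]}}

```text
clock: 4.78
position: [527.2, -193.9, 114.1]
ee_rot: [-0.125, 0.992, -0.0, 0.001]
contact_force: [0.5, 0.6, -0.3]
gripper_width: 0.4
grasp_force: 0.0
```

```bash
python3 - <<'E'
from h import *
info()
E
```

```text
t 4.78 pos [ 527.2 -193.9  114.1] S [-96.9   7.9] yy-A 1.5701 tilt [ 0.0021 -0.0003] F [ 0.5  0.6 -0.3] w 0.4 gf 0.0 j6 -1.26 Fs [0.6 0.5]
```

```bash
python3 - <<'E'
from h import *
w=get_image("wrist");s=get_image("side")
a=np.zeros((600,800,3),np.uint8);a[:,:400]=crop(w,240,150,160,240,2.5);c=crop(s,290,90,115,170,3.5);a[:595,400:]=c[:595,:400]
cv2.imwrite("pics/c4.png",a)
E
```

```text
(no output)
```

View pics/c4.png

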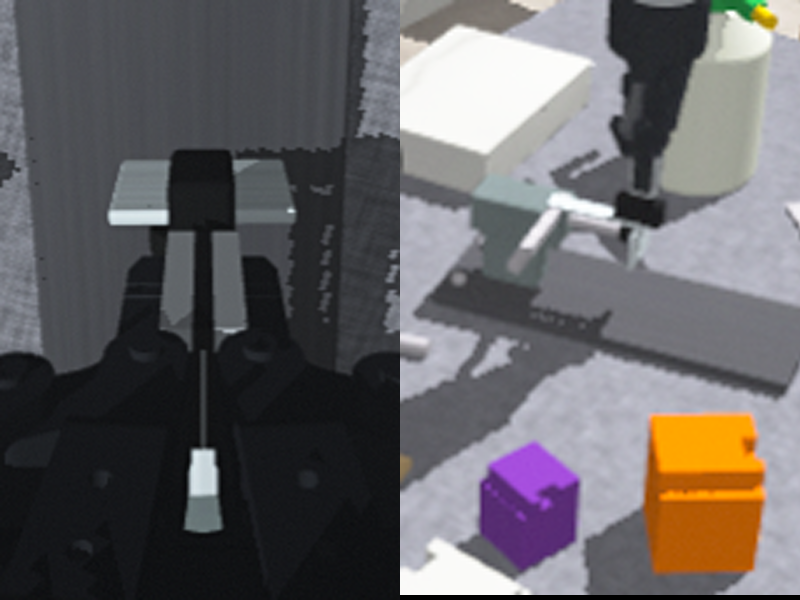

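```bash
python3 - <<'E'
from h import *
st=info();s=get_image("side");w=get_image("wrist")
for x,y,z in((-98,8,119),(-98,8,108),(-98,8,97),(-97,8,104),(-97,8,114),(-97,8,124)): print((x,y,z),w2px(s,[np.r_[S(x,y),z]]).round(1),w2px(w,[np.r_[S(x,y),z]]).round(1))
print(st["joints"].round(4))
E
```

```text
t 4.88 pos [ 526.9 -194.   113.9] S [-97.1   7.9] yy-A 1.5698 tilt [ 0.0017 -0.0002] F [-0.3 -0.4  0.3] w 0.1 gf 0.0 j6 -1.26 Fs [-0.4 -0.3]
(-98, 8, 119) [[359.  146.8]] [[319.7 252.8]]
(-98, 8, 108) [[358.7 150.2]] [[319.8 243.3]]
(-98, 8, 97) [[358.5 153.5]] [[319.9 234.9]]
(-97, 8, 104) [[358.3 151.3]] [[319.8 241.7]]
(-97, 8, 114) [[358.5 148.3]] [[319.8 250. ]]
(-97, 8, 124) [[358.8 145.2]] [[319.7 259.3]]
[-6.4100e-02  3.7690e-01 -2.9610e-01  1.0000e-04 -8.9600e-01 -1.2568e+00]
```

The fingers are drawn right over the grip in both views (side 359,150), yet they closed to zero width. I'll feel downward gently to find the true contact height.

Call:
{"method": "carry_out", "body": {"motion": [[0,0,0,0,0,3,-1],[0,0,0,0,0,3,-1]]}}

```text
clock: 5.22
position: [526.2, -194.0, 109.7]
ee_rot: [-0.125, 0.992, 0.0, -0.0]
contact_force: [-0.3, -0.4, -0.1]
gripper_width: 0.2
grasp_force: 0.0
```

Call:
{"method": "carry_out", "body": {"motion": [[0,0,0,0,0,3,-1],[0,0,0,0,0,3,-1]]}}

```text
clock: 5.48
position: [526.8, -194.3, 107.8]
ee_rot: [-0.125, 0.992, -0.0, 0.0]
contact_force: [-0.5, -0.4, 3.8]
gripper_width: -0.1
grasp_force: 2.2
```

Call:
{"method": "carry_out", "body": {"motion": [[0,0,0,0,0,3,-1],[0,0,0,0,0,3,-1]]}}

```text
clock: 5.72
position: [527.0, -195.2, 107.6]
ee_rot: [-0.125, 0.992, -0.002, 0.001]
contact_force: [-5.9, -0.8, 17.9]
gripper_width: -0.0
grasp_force: 8.6
```

Call:
{"method": "carry_out", "body": {"motion": [[0,0,0,0,0,-25,-1],[0,0,0,7,-27,-25,-1],[0,0,0,7,-54,-25,-1],[0,0,0,7,-54,-12,-1],[0,0,0,7,-54,0,-1]]}}

```text
clock: 6.35
position: [532.2, -247.6, 102.5]
ee_rot: [-0.124, 0.992, 0.001, -0.001]
contact_force: [-0.5, -0.3, 0.5]
gripper_width: -0.1
grasp_force: 0.0
```

```bash
python3 - <<'E'
from h import *
info();row(S(-104,-30),97,A+np.pi/2)
E
```

```text
t 6.35 pos [ 532.2 -247.6  102.5] S [-105.3  -45.3] yy-A 1.5691 tilt [-0.0016  0.0008] F [-0.5 -0.3  0.5] w -0.1 gf 0.0 j6 -1.16 Fs [-0.6 -0.1]
row [0.001, -0.001, -0.002] [-1.3, 15.3, 5.5]
```

Call:
{"method": "carry_out", "body": {"motion": [[0,0,0,0,0,6,-1],[0,0,0,0,20,6,-1],[0,0,0,0,35,6,-1],[0,0,0,0,45,6,-1],[0,0,0,0,55,6,-1]]}}

```text
clock: 6.98
position: [519.4, -194.1, 98.6]
ee_rot: [-0.125, 0.992, -0.0, 0.0]
contact_force: [-0.6, -2.3, 0.0]
gripper_width: 0.3
grasp_force: 1.1
```

```bash
python3 - <<'E'
from h import *
info();w=get_image("wrist");cv2.imwrite("pics/w5.png",w["color"])
hsv=w["color"].max(2);print("max per cols row 200-240");print(hsv[196:246:4,150:480:8])
E
```

```text
t 6.97 pos [ 519.4 -194.1   98.6] S [-104.5    9.6] yy-A 1.5703 tilt [ 0.0007 -0.0005] F [-0.6 -2.3  0. ] w 0.3 gf 1.1 j6 -1.26 Fs [-1.1 -2.1]
max per cols row 200-240
[[138 141 138 138 137 133 112 140 137 149 133 137  88  87  84  84  83  83
   83  83  81  78  79  77  79  80  80  80  77  68 130 125 131 121 144 143
  125 142 119 119 142 151]
 [133 132 129 139 118 126 112 132 125 143 126 140  86  87  83  86  85  83
   81  84  81  79  79  78  76  79  79  80  77  65 145 144 136 127 131 120
  123 135 118 134 127 117]
 [131 142 111 147 133 121 144 140 110 120 133 120  88  85  85  85  85  85
   80  85  81  80  78  79  78  79  78  80  77  59 130 141 126 132 140 131
  110 135 143 128 135 120]
 [138 130 129 131 128 141 139 128 130 125 129 131  86  86  85  85  85  82
   83  84  78  78  78  79  78  81  78  79  79  63 132 129 144 142 142 128
  138 126 132 127 134 129]
 [135 140 138 142 125 129 142 135 144 134 137 131  85  86  86  82  84  83
   80  82  80  80  78  79  76  81  78  80  77  63 121 138 136 131 132 133
  134 142 128 141 133 128]
 [127 130 132 144 130 139 120 122 130 129 129 109  85  86
[... 643 characters left out ...]
 [135 148 113 129 123 146 125 131  70  58  56  55  89  87  85  84  83  83
   78  84  77  75  77  77  77  81  80  41  44  66  63  69  65  72  59  64
   63  73 120 129 118 134]
 [ 66 133 121 127 131 128 124  57  56  66  56  66  85  85  85  83  82  82
   80  82  76 148 137 135 139  23  23  22  99 100  61  63  65  62  62  60
   69  68  55  75  66  66]
 [ 63  59 135 146 144 137 125  62  69  62  59 134  99  85  83  84  82  81
   79  82  78 150 129 127 128  22  20  22  93  91 132  64  67  67  66  64
   60  61  63  57  71  69]
 [ 59  65  66 139 133 137  63  58  66  61  56 139 106  89  85  83  82  80
   79  81 106  42 106 105 108  24  23  24  72  95 111  66  63  63  58  67
   67  62  62  68  68  64]]
```

Contact now reads 2 N, so the guard is being pushed. I'll continue to the end stop.

Call:
{"method": "carry_out", "body": {"motion": [[0,0,0,0,12,0,-1],[0,0,0,0,24,0,-1],[0,0,0,0,36,0,-1],[0,0,0,0,46,0,-1],[0,0,0,0,48,0,-1]]}}

```text
clock: 7.65
position: [507.4, -147.5, 98.1]
ee_rot: [-0.125, 0.992, 0.0, -0.0]
contact_force: [-1.7, -2.3, 2.3]
gripper_width: -0.2
grasp_force: 1.4
```

Call:
{"method": "carry_out", "body": {"motion": [[0,0,0,0,2,0,-1],[0,0,0,0,4,0,-1]]}}

```text
clock: 7.9
position: [506.7, -144.4, 98.0]
ee_rot: [-0.124, 0.992, -0.0, 0.0]
contact_force: [-1.7, -2.2, 3.1]
gripper_width: 0.3
grasp_force: 1.5
```

Call:
{"method": "carry_out", "body": {"motion": [[0,0,0,0,2,0,-1],[0,0,0,0,3,0,-1]]}}

```text
clock: 8.15
position: [506.2, -142.7, 98.2]
ee_rot: [-0.125, 0.992, -0.001, 0.0]
contact_force: [0.9, -10.7, 0.8]
gripper_width: -0.3
grasp_force: 4.8
```

The guard is at its stop (10.7 N, TCP y ≈ 62). I'll back off and touch the base plate to calibrate the fingertip height, which seems off.

Call:
{"method": "carry_out", "body": {"motion": [[0,0,0,0,-6,0,-1],[0,0,0,20,-16,-40,-1],[0,0,0,60,-40,-40,-1],[0,0,0,90,-63,-10,-1],[0,0,0,90,-63,40,-1]]}}

```text
clock: 8.78
position: [434.5, -226.0, 58.5]
ee_rot: [-0.123, 0.992, -0.0, 0.003]
contact_force: [0.6, -0.1, 0.2]
gripper_width: -0.2
grasp_force: 0.0
```

Call:
{"method": "carry_out", "body": {"motion": [[0,0,0,0,0,12,-1],[0,0,0,0,0,24,-1],[0,0,0,0,0,24,-1]]}}

```text
clock: 9.15
position: [434.9, -224.5, 34.1]
ee_rot: [-0.125, 0.992, -0.0, 0.0]
contact_force: [0.2, -0.4, 0.1]
gripper_width: 0.0
grasp_force: 0.0
```

```bash
python3 - <<'E'
from h import *
info()
E
```

```text
t 9.15 pos [ 434.9 -224.5   34.1] S [-193.9    1.2] yy-A 1.5704 tilt [ 0.0002 -0.    ] F [ 0.2 -0.4  0.1] w 0.0 gf 0.0 j6 -1.18 Fs [ 0.1 -0.4]
```

Call:
{"method": "carry_out", "body": {"motion": [[0,0,0,0,0,6,-1],[0,0,0,0,0,6,-1]]}}

```text
clock: 9.4
position: [434.5, -224.6, 28.3]
ee_rot: [-0.125, 0.992, -0.0, 0.0]
contact_force: [-1.1, 0.1, -0.2]
gripper_width: 0.0
grasp_force: 0.0
```

Call:
{"method": "carry_out", "body": {"motion": [[0,0,0,0,0,4,-1],[0,0,0,0,0,4,-1]]}}

```text
clock: 9.65
position: [434.1, -224.7, 23.9]
ee_rot: [-0.125, 0.992, 0.0, -0.0]
contact_force: [-0.5, -0.5, 0.0]
gripper_width: -0.0
grasp_force: 0.0
```

Call:
{"method": "carry_out", "body": {"motion": [[0,0,0,0,0,3,-1],[0,0,0,0,0,3,-1]]}}

```text
clock: 9.9
position: [434.0, -224.7, 20.8]
ee_rot: [-0.125, 0.992, 0.0, -0.0]
contact_force: [0.2, 1.1, 0.1]
gripper_width: 0.1
grasp_force: 0.0
```

Call:
{"method": "carry_out", "body": {"motion": [[0,0,0,0,0,7,-1],[0,0,0,0,0,7,-1]]}}

```text
clock: 10.15
position: [433.6, -224.6, 13.3]
ee_rot: [-0.124, 0.992, 0.0, -0.001]
contact_force: [0.2, 0.3, -0.2]
gripper_width: -0.0
grasp_force: 0.0
```

Call:
{"method": "carry_out", "body": {"motion": [[0,0,0,0,0,4,-1],[0,0,0,0,0,5,-1]]}}

```text
clock: 10.4
position: [434.0, -224.7, 8.7]
ee_rot: [-0.125, 0.992, 0.0, -0.0]
contact_force: [1.1, -0.7, -0.4]
gripper_width: -0.1
grasp_force: 0.0
```

Call:
{"method": "carry_out", "body": {"motion": [[0,0,0,0,0,3,-1],[0,0,0,0,0,3,-1]]}}

```text
clock: 10.65
position: [434.1, -224.7, 5.8]
ee_rot: [-0.125, 0.992, 0.0, -0.0]
contact_force: [0.3, -0.1, -0.4]
gripper_width: 0.0
grasp_force: 0.0
```

Call:
{"method": "carry_out", "body": {"motion": [[0,0,0,0,0,3,-1],[0,0,0,0,0,3,-1]]}}

```text
clock: 10.9
position: [434.0, -224.7, 2.8]
ee_rot: [-0.125, 0.992, 0.0, -0.0]
contact_force: [-0.3, -0.7, -0.9]
gripper_width: 0.2
grasp_force: 0.0
```

Call:
{"method": "carry_out", "body": {"motion": [[0,0,0,0,0,2,-1],[0,0,0,0,0,2,-1]]}}

```text
clock: 11.15
position: [434.2, -224.7, 0.9]
ee_rot: [-0.125, 0.992, 0.0, -0.0]
contact_force: [-0.3, 0.6, -0.0]
gripper_width: -0.0
grasp_force: 0.0
```

```bash
python3 - <<'E'
from h import *
info()
E
```

```text
t 11.15 pos [ 434.2 -224.7    0.9] S [-194.6    1.1] yy-A 1.5696 tilt [-0.0001  0.    ] F [-0.3  0.6 -0. ] w -0.0 gf 0.0 j6 -1.18 Fs [-0.1  0.6]
```

Call:
{"method": "carry_out", "body": {"motion": [[0,0,0,0,0,2,-1],[0,0,0,0,0,2,-1]]}}

```text
clock: 11.4
position: [434.3, -224.8, 0.7]
ee_rot: [-0.125, 0.992, -0.0, 0.0]
contact_force: [-2.8, 2.4, 14.6]
gripper_width: -0.2
grasp_force: 7.4
```

Call:
{"method": "carry_out", "body": {"motion": [[0,0,0,0,0,2,-1],[0,0,0,0,0,2,-1]]}}

```text
clock: 11.65
position: [434.3, -224.8, 0.6]
ee_rot: [-0.125, 0.992, -0.0, 0.0]
contact_force: [-7.1, 6.6, 30.7]
gripper_width: 0.2
grasp_force: 15.4
```

Calibrated: the fingertips (shut) are about 11 mm above the reported TCP z. I'll use that from here on, and now head to the block.

Call:
{"method": "carry_out", "body": {"motion": [[0,0,0,0,0,-60,-1],[0,0,0,0,0,-120,-0.5],[0,0,0,-25,32,-150,0.1],[0,0,0,-60,75,-150,0.6],[0,0,0,-98,124,-150,0.6]]}}

```text
clock: 12.28
position: [499.1, -79.2, 147.9]
ee_rot: [-0.124, 0.992, 0.0, 0.001]
contact_force: [1.1, 0.2, -0.3]
gripper_width: 68.2
grasp_force: 0.0
```

Call:
{"method": "carry_out", "body": {"motion": [[0,0,-0.18,-32,41,0,0.6],[0,0,-0.36,-64,82,0,0.6],[0,0,-0.54,-96,123,0,0.6],[0,0,-0.72,-128,164,0,0.6],[0,0,-0.9,-158,205,0,0.6]]}}

```text
clock: 12.9
position: [601.3, 159.0, 146.8]
ee_rot: [-0.546, 0.838, 0.0, -0.0]
contact_force: [1.0, 0.4, 0.1]
gripper_width: 68.3
grasp_force: 0.0
```

```bash
python3 - <<'E'
from h import *
info();row([601,157],120,np.pi)
E
```

```text
t 12.9 pos [601.3 159.  146.8] S [ 62.5 331.3] yy-A 2.4757 tilt [-0.0003 -0.0001] F [1.  0.4 0.1] w 68.3 gf 0.0 j6 -0.93 Fs [1.1 0.1]
row [0.0, -0.0, -0.415] [1.9, -0.6, 26.8]
```

Call:
{"method": "carry_out", "body": {"motion": [[0,0,-0.18,2,0,10,0.6],[0,0,-0.36,2,0,20,0.6],[0,0,-0.415,2,0,27,0.6],[0,0,-0.415,2,0,27,0.6]]}}

```text
clock: 13.4
position: [599.5, 155.3, 119.1]
ee_rot: [-0.705, 0.709, 0.0, -0.001]
contact_force: [-0.8, -0.1, -0.4]
gripper_width: 69.0
grasp_force: 0.0
```

```bash
python3 - <<'E'
from h import *
info();w=get_image("wrist");cv2.imwrite("pics/w6.png",w["color"])
h=cv2.cvtColor(w["color"],cv2.COLOR_BGR2HSV)
m=((h[...,1]<30)&(h[...,2]>120)).astype(np.uint8)
c=w2px(w,[[601,157,69]])[0];print(c)
print(w2px(w,[[576,132,69],[626,132,69],[576,182,69],[626,182,69],[576,132,9],[576,182,9]]).round(0).tolist())
n,l,s,ce=cv2.connectedComponentsWithStats(m)
for i in range(1,n):
    if s[i,4]>400: print(s[i],ce[i].round(1))
x0,y0=max(int(c[0])-110,0),max(int(c[1])-110,0)
v=h[...,2][y0:y0+220:9,x0:x0+220:7];sa=h[...,1][y0:y0+220:9,x0:x0+220:7]
print(x0,y0)
for r,q in zip(v,sa): print("".join("#" if (b<30 and a>170) else "+" if (b<35 and a>100) else "w" if b>=60 and a>90 else "." for a,b in zip(r,q)))
row([601,157],4,np.pi)
E
```

```text
t 13.4 pos [599.5 155.3 119.1] S [ 59.9 328.2] yy-A 2.8838 tilt [-0.0019 -0.0008] F [-0.8 -0.1 -0.4] w 69.0 gf 0.0 j6 -0.52 Fs [-0.8  0.1]
[317.14261216 216.1813882 ]
[[355.0, 181.0], [279.0, 181.0], [353.0, 249.0], [282.0, 249.0], [347.0, 162.0], [346.0, 218.0]]
[ 39   0  50  20 512] [59.   6.1]
[281 179  71  14 848] [316.  185.5]
[ 279  195   75   57 3935] [317.8 223.1]
[ 560  224   80   17 1279] [600.6 232.4]
[ 556  248   84   75 5009] [604.6 287.4]
207 106
......+...wwwwwwwwwwwwwwww......
.+...+wwwwwwwwwwwwwwwwwwwww.....
.wwwwwwwwwwwwwwwwwwwwwwwwww.....
wwwwwwwwwwwwwwwwwwwwwwwwwww.+...
wwwwwwwwwwwwwwwwwwwwwwwwwww.....
wwwwwwwwwwwwwwwwwwwwwwwwwwww....
wwwwwwwwwwwwwwwwwwwwwwwwwwww....
wwwwwwwwwwww++++++++.wwwwwww....
wwwwwwwwwww++++++++++wwwwwww....
wwwwwwwwwww++++++++++wwwwwwww...
wwwwwwwwwww++++++++++wwwwwwww...
wwwwwwwwwww++++++++++wwwwwwww...
wwwwwwwwwww+.++++++++wwwwwwww...
wwwwwwwwwww++++++++++wwwwwwwww..
ww.wwwwwwww++++++++++wwwwwwwww..
.wwwwwwwwww++++++++++wwwwwwwww..
..w...wwwww++++++++++wwwwww....+
..w.+.wwwww........wwwwwwww...w.
...+...wwwwwwwwwwwwwwwwwwww.....
.........wwwwwwwwww..wwwwww....+
..+......wwwwwwwwww..w..........
.+.......wwwwwwww...............
.........www...............+....
.......................++.......
................................
row [0.001, -0.0, -0.007] [-1.7, -1.2, 115.7]
```

Script view: the block's top spans columns 279–354 and rows 195–252 of the wrist image, within 2 mm of the prediction. I'll descend and grip.

Call:
{"method": "carry_out", "body": {"motion": [[0,0,-0.006,-2.5,-1,40,0.6],[0,0,-0.006,-2.5,-1,80,0.6],[0,0,-0.006,-2.5,-1,115,0.6],[0,0,-0.006,-2.5,-1,115,0.6],[0,0,-0.006,-2.5,-1,115,0.6]]}}

```text
clock: 14.08
position: [602.4, 158.5, 6.7]
ee_rot: [0.707, -0.707, 0.001, -0.001]
contact_force: [-0.1, 0.0, 0.7]
gripper_width: 68.4
grasp_force: 0.0
```

```bash
python3 - <<'E'
from h import *
info();row([601,158],4,np.pi)
E
```

```text
t 14.07 pos [602.4 158.5   6.7] S [ 63.5 330.6] yy-A -3.3924 tilt [0.0027 0.0009] F [-0.1  0.   0.7] w 68.4 gf 0.0 j6 -0.52 Fs [-0.1  0. ]
row [-0.003, 0.001, 0.0] [0.5, 1.4, 2.7]
```

Call:
{"method": "carry_out", "body": {"motion": [[0,0,0,0,1,2,0.2],[0,0,0,0,1,2,-1],[0,0,0,0,1,2,-1],[0,0,0,0,1,2,-1]]}}

```text
clock: 14.58
position: [602.1, 158.9, 5.4]
ee_rot: [0.707, -0.707, 0.001, -0.002]
contact_force: [1.5, 0.7, 6.2]
gripper_width: 49.4
grasp_force: 54.4
```

```bash
python3 - <<'E'
from h import *
info()
E
```

```text
t 14.57 pos [602.1 158.9   5.4] S [ 63.3 331. ] yy-A -3.3919 tilt [0.0048 0.0019] F [1.5 0.7 6.2] w 49.4 gf 54.4 j6 -0.52 Fs [1.6 0.4]
```

Call:
{"method": "carry_out", "body": {"motion": [[0,0,0,0,0,-55,-1],[0,0,-0.1,25,8,-105,-1],[0,0,-0.28,75,25,-125,-1],[0,0,-0.46,130,44,-125,-1],[0,0,-0.64,187,62,-125,-1]]}}

```text
clock: 15.2
position: [535.9, -30.2, 127.5]
ee_rot: [0.895, -0.446, -0.001, 0.0]
contact_force: [1.0, -0.9, -3.8]
gripper_width: 49.5
grasp_force: 54.7
```

```bash
python3 - <<'E'
from h import *
info();row(S(-160,0),130,A+1.5*np.pi)
E
```

```text
t 15.2 pos [535.9 -30.2 127.5] S [-47.8 164.3] yy-A -2.7466 tilt [-0.0021  0.0007] F [ 1.  -0.9 -3.8] w 49.5 gf 54.7 j6 0.4 Fs [ 0.7 -1.1]
row [0.0, 0.002, -1.176] [108.4, 166.8, -2.5]
```

Call:
{"method": "carry_out", "body": {"motion": [[0,0,-0.18,27,42,0,-1],[0,0,-0.36,54,84,0,-1],[0,0,-0.54,81,126,0,-1],[0,0,-0.72,108,167,0,-1],[0,0,-0.9,108,167,0,-1]]}}

```text
clock: 15.82
position: [465.5, -217.3, 126.9]
ee_rot: [1.0, -0.015, -0.002, -0.001]
contact_force: [0.3, 1.7, -3.8]
gripper_width: 49.3
grasp_force: 55.0
```

```bash
python3 - <<'E'
from h import *
info();row(S(-160,0),36.5,A+1.5*np.pi)
E
```

```text
t 15.82 pos [ 465.5 -217.3  126.9] S [-162.4    0.5] yy-A -1.8524 tilt [-0.0036  0.0015] F [ 0.3  1.7 -3.8] w 49.3 gf 55.0 j6 1.66 Fs [0.7 1.6]
row [-0.002, 0.003, -0.282] [2.8, -0.0, 90.4]
```

Call:
{"method": "carry_out", "body": {"motion": [[0,0,-0.14,2,0,30,-1],[0,0,-0.28,2,0,60,-1],[0,0,-0.28,2,0,90,-1],[0,0,-0.28,2,0,90,-1],[0,0,-0.28,2,0,90,-1]]}}

```text
clock: 16.45
position: [471.1, -215.5, 38.7]
ee_rot: [0.992, 0.124, 0.0, 0.0]
contact_force: [0.6, -0.3, -4.1]
gripper_width: 49.3
grasp_force: 54.9
```

```bash
python3 - <<'E'
from h import *
info();row(S(-125,0),36.5,A+1.5*np.pi)
E
```

```text
t 16.45 pos [ 471.1 -215.5   38.7] S [-156.6    0.9] yy-A -1.5724 tilt [ 0.0007 -0.0002] F [ 0.6 -0.3 -4.1] w 49.3 gf 54.9 j6 1.94 Fs [ 0.5 -0.5]
row [0.0, -0.001, -0.002] [31.6, 0.9, 2.2]
```

Call:
{"method": "carry_out", "body": {"motion": [[0,0,0,12,1,2,-1],[0,0,0,24,1,2,-1],[0,0,0,31,1,2,-1],[0,0,0,34,1,2,-1],[0,0,0,34,1,2,-1]]}}

```text
clock: 17.08
position: [503.9, -207.9, 35.9]
ee_rot: [0.992, 0.124, -0.0, -0.0]
contact_force: [1.2, -0.7, -4.0]
gripper_width: 49.0
grasp_force: 54.9
```

```bash
python3 - <<'E'
from h import *
info();row(S(-116,0),36.5,A+1.5*np.pi)
E
```

```text
t 17.07 pos [ 503.9 -207.9   35.9] S [-122.9    0.2] yy-A -1.5725 tilt [-0.0004  0.0001] F [ 1.2 -0.7 -4. ] w 49.0 gf 54.9 j6 1.91 Fs [ 0.9 -1. ]
row [-0.0, 0.0, -0.002] [6.9, 0.2, -0.6]
```

Call:
{"method": "carry_out", "body": {"motion": [[0,0,0,2,0,-0.5,-1],[0,0,0,4,0,-0.5,-1]]}}

```text
clock: 17.32
position: [507.7, -207.1, 36.6]
ee_rot: [0.992, 0.124, -0.0, 0.0]
contact_force: [0.0, 0.3, -5.2]
gripper_width: 49.2
grasp_force: 54.9
```

Call:
{"method": "carry_out", "body": {"motion": [[0,0,0,2,0,0,-1],[0,0,0,3,0,0,-1]]}}

```text
clock: 17.58
position: [510.8, -206.3, 36.5]
ee_rot: [0.992, 0.124, 0.0, 0.0]
contact_force: [0.1, -0.1, -3.5]
gripper_width: 49.2
grasp_force: 54.9
```

Call:
{"method": "carry_out", "body": {"motion": [[0,0,0,2,0,0,-1],[0,0,0,2,0,0,-1]]}}

```text
clock: 17.82
position: [512.8, -205.8, 36.5]
ee_rot: [0.992, 0.124, 0.0, 0.0]
contact_force: [0.2, 0.2, -4.0]
gripper_width: 49.4
grasp_force: 54.9
```

Call:
{"method": "carry_out", "body": {"motion": [[0,0,0,2,0,0,-1],[0,0,0,2,0,0,-1]]}}

```text
clock: 18.08
position: [514.7, -205.3, 36.5]
ee_rot: [0.992, 0.124, 0.0, 0.0]
contact_force: [0.9, 0.1, -4.9]
gripper_width: 49.5
grasp_force: 54.9
```

Call:
{"method": "carry_out", "body": {"motion": [[0,0,0,2,0,0,-1],[0,0,0,2,0,0,-1]]}}

```text
clock: 18.32
position: [515.9, -204.8, 36.4]
ee_rot: [0.992, 0.124, -0.001, -0.0]
contact_force: [-1.4, -0.7, -2.2]
gripper_width: 49.5
grasp_force: 55.0
```

```bash
python3 - <<'E'
from h import *
info()
E
```

```text
t 18.32 pos [ 515.9 -204.8   36.4] S [-1.105e+02  1.000e-01] yy-A -1.5726 tilt [-0.0013  0.0001] F [-1.4 -0.7 -2.2] w 49.5 gf 55.0 j6 1.91 Fs [-1.6 -0.3]
```

Contact at stand x ≈ −110.5. Pressing in about 6 mm.

Call:
{"method": "carry_out", "body": {"motion": [[0,0,0,2,0,0,-1],[0,0,0,4,0,0,-1],[0,0,0,5,0,0,-1],[0,0,0,5,0,0,-1]]}}

```text
clock: 18.82
position: [520.4, -203.6, 36.3]
ee_rot: [0.992, 0.124, -0.001, -0.0]
contact_force: [-4.9, -0.9, -1.0]
gripper_width: 49.3
grasp_force: 55.2
```

```bash
python3 - <<'E'
from h import *
for i in range(2):
  info();get_image("side")
E
```

```text
t 18.82 pos [ 520.4 -203.6   36.3] S [-105.8    0.2] yy-A -1.5729 tilt [-0.0019  0.0002] F [-4.9 -0.9 -1. ] w 49.3 gf 55.2 j6 1.9 Fs [-5.   0.4]
t 18.88 pos [ 520.4 -203.6   36.3] S [-105.8    0.2] yy-A -1.5728 tilt [-0.0018  0.0002] F [-3.9 -0.9 -1.3] w 49.4 gf 55.2 j6 1.9 Fs [-4.   0.1]
```

Call:
{"method": "carry_out", "body": {"motion": [[0,0,0,2,0,0,-1],[0,0,0,2,0,0,-1],[0,0,0,2,0,0,-1],[0,0,0,2,0,0,-1],[0,0,0,2,0,0,-1]]}}

```text
clock: 19.55
position: [521.9, -203.1, 36.3]
ee_rot: [0.992, 0.124, -0.001, -0.0]
contact_force: [-6.6, -2.4, -1.5]
gripper_width: 49.5
grasp_force: 55.2
```

```bash
python3 - <<'E'
from h import *
for i in range(4):
  info();get_image("side")
E
```

```text
t 19.55 pos [ 521.9 -203.1   36.3] S [-104.3    0.3] yy-A -1.5729 tilt [-0.0028  0.0003] F [-6.6 -2.4 -1.5] w 49.5 gf 55.2 j6 1.9 Fs [-7.  -0.7]
t 19.6 pos [ 521.9 -203.2   36.3] S [-104.3    0.2] yy-A -1.573 tilt [-0.0028  0.0002] F [-6.5 -2.1  0.2] w 49.3 gf 55.2 j6 1.9 Fs [-6.8 -0.4]
t 19.65 pos [ 521.9 -203.2   36.3] S [-104.3    0.3] yy-A -1.573 tilt [-0.0028  0.0003] F [-6.1 -1.4 -0.8] w 49.5 gf 55.2 j6 1.9 Fs [-6.2  0.1]
t 19.7 pos [ 521.9 -203.2   36.3] S [-104.3    0.2] yy-A -1.573 tilt [-0.0027  0.0002] F [-5.5 -1.  -1.3] w 49.2 gf 55.2 j6 1.9 Fs [-5.6  0.4]
```

Side 1 was held at about 6 N for over 0.5 s. I'll retreat and turn half around for side 2.

Call:
{"method": "carry_out", "body": {"motion": [[0,0,0,-12,0,0,-1],[0,0,0,-35,0,0,-1],[0,0,0.15,-55,0,0,-1],[0,0,0.32,-55,0,0,-1],[0,0,0.5,-55,0,0,-1]]}}

```text
clock: 20.38
position: [471.6, -216.9, 37.2]
ee_rot: [0.992, -0.128, 0.003, 0.0]
contact_force: [1.4, 0.4, -4.4]
gripper_width: 49.4
grasp_force: 55.1
```

Call:
{"method": "carry_out", "body": {"motion": [[0,0,0.18,0,0,0,-1],[0,0,0.36,0,0,0,-1],[0,0,0.54,0,0,0,-1],[0,0,0.72,0,0,0,-1],[0,0,0.9,0,0,0,-1]]}}

```text
clock: 21.0
position: [471.8, -216.7, 37.0]
ee_rot: [0.837, -0.546, 0.002, -0.001]
contact_force: [-0.3, 0.1, -3.7]
gripper_width: 49.6
grasp_force: 55.1
```

Call:
{"method": "carry_out", "body": {"motion": [[0,0,0.18,0,0,0,-1],[0,0,0.36,0,0,0,-1],[0,0,0.54,0,0,0,-1],[0,0,0.72,0,0,0,-1],[0,0,0.9,0,0,0,-1]]}}

```text
clock: 21.62
position: [471.7, -216.7, 37.0]
ee_rot: [-0.516, 0.856, -0.002, 0.002]
contact_force: [0.2, -0.1, -4.8]
gripper_width: 49.3
grasp_force: 55.1
```

Call:
{"method": "carry_out", "body": {"motion": [[0,0,0.18,0,0,0,-1],[0,0,0.36,0,0,0,-1],[0,0,0.54,0,0,0,-1],[0,0,0.7,0,0,0,-1],[0,0,0.84,0,0,0,-1]]}}

```text
clock: 22.25
position: [471.7, -216.7, 37.0]
ee_rot: [-0.123, 0.992, -0.001, 0.002]
contact_force: [0.1, 0.6, -4.3]
gripper_width: 49.8
grasp_force: 55.1
```

```bash
python3 - <<'E'
from h import *
info();row(S(-118,0),36.5,A+.5*np.pi)
E
```

```text
t 22.25 pos [ 471.7 -216.7   37. ] S [-156.3   -0.4] yy-A 1.5663 tilt [ 0.0048 -0.0006] F [ 0.1  0.6 -4.3] w 49.8 gf 55.1 j6 -1.21 Fs [0.3 0.6]
row [-0.002, 0.005, -0.005] [-38.2, 0.6, 0.7]
```

Call:
{"method": "carry_out", "body": {"motion": [[-0.002,0.005,-0.005,-15,0.5,0.5,-1],[-0.002,0.005,-0.005,-28,0.5,0.5,-1],[-0.002,0.005,-0.005,-37,0.5,0.5,-1],[-0.002,0.005,-0.005,-38,0.5,0.5,-1],[-0.002,0.005,-0.005,-38,0.5,0.5,-1]]}}

```text
clock: 22.88
position: [506.3, -206.6, 35.8]
ee_rot: [-0.128, 0.992, 0.001, -0.003]
contact_force: [0.4, 0.1, -4.2]
gripper_width: 49.3
grasp_force: 55.1
```

```bash
python3 - <<'E'
from h import *
info();row(S(-113,0),36.5,A+.5*np.pi)
E
```

```text
t 22.88 pos [ 506.3 -206.6   35.8] S [-120.2    0.8] yy-A 1.5758 tilt [-0.0061  0.0009] F [ 0.4  0.1 -4.2] w 49.3 gf 55.1 j6 -1.22 Fs [0.5 0. ]
row [0.002, -0.006, 0.005] [-7.2, -0.8, -0.8]
```

Call:
{"method": "carry_out", "body": {"motion": [[0.001,-0.003,0.003,-2,-0.4,-0.5,-1],[0.001,-0.003,0.003,-3,-0.4,-0.5,-1],[0.001,-0.003,0.003,-3,-0.4,-0.5,-1],[0.001,-0.003,0.003,-3,-0.4,-0.5,-1]]}}

```text
clock: 23.38
position: [509.5, -206.4, 36.5]
ee_rot: [-0.126, 0.992, 0.0, -0.001]
contact_force: [0.3, -0.2, -3.6]
gripper_width: 49.2
grasp_force: 55.1
```

```bash
python3 - <<'E'
from h import *
info();row(S(-113,0),36.5,A+.5*np.pi)
E
```

```text
t 23.38 pos [ 509.5 -206.4   36.5] S [-117.1    0.2] yy-A 1.5725 tilt [-0.0023  0.0005] F [ 0.3 -0.2 -3.6] w 49.2 gf 55.1 j6 -1.23 Fs [ 0.2 -0.2]
row [0.001, -0.002, 0.002] [-4.1, -0.2, 0.0]
```

Call:
{"method": "carry_out", "body": {"motion": [[0,-0.002,0.002,-3,-0.2,0,-1],[0,-0.002,0.002,-4,-0.2,0,-1],[0,-0.002,0.002,-4,-0.2,0,-1]]}}

```text
clock: 23.75
position: [513.7, -205.5, 36.5]
ee_rot: [-0.125, 0.992, 0.001, -0.0]
contact_force: [-0.6, 0.6, -3.4]
gripper_width: 49.2
grasp_force: 55.1
```

Call:
{"method": "carry_out", "body": {"motion": [[0,0,0,-2,0,0,-1],[0,0,0,-2,0,0,-1],[0,0,0,-2,0,0,-1]]}}

```text
clock: 24.12
position: [515.5, -205.0, 36.5]
ee_rot: [-0.125, 0.992, 0.001, -0.0]
contact_force: [0.1, -0.2, -3.5]
gripper_width: 49.7
grasp_force: 55.1
```

Call:
{"method": "carry_out", "body": {"motion": [[0,0,0,-2,0,0,-1],[0,0,0,-2,0,0,-1],[0,0,0,-2,0,0,-1]]}}

```text
clock: 24.5
position: [516.7, -204.6, 36.3]
ee_rot: [-0.125, 0.992, 0.001, -0.001]
contact_force: [-2.4, -0.7, -2.5]
gripper_width: 49.3
grasp_force: 55.1
```

```bash
python3 - <<'E'
from h import *
for i in range(3):
  info();get_image("side")
E
```

```text
t 24.5 pos [ 516.7 -204.6   36.3] S [-109.7    0.2] yy-A 1.5703 tilt [-0.0017  0.0011] F [-2.4 -0.7 -2.5] w 49.3 gf 55.1 j6 -1.23 Fs [-2.5 -0.1]
t 24.55 pos [ 516.8 -204.6   36.3] S [-109.6    0.2] yy-A 1.5703 tilt [-0.0015  0.0012] F [-2.8 -0.9 -2.1] w 49.5 gf 55.2 j6 -1.23 Fs [-2.9 -0.2]
t 24.6 pos [ 516.8 -204.6   36.3] S [-109.6    0.2] yy-A 1.5704 tilt [-0.0014  0.0012] F [-2.6 -0.4 -2.9] w 49.4 gf 55.2 j6 -1.23 Fs [-2.7  0.3]
```

Call:
{"method": "carry_out", "body": {"motion": [[0,0,0,-3,0,0,-1],[0,0,0,-6,0,0,-1],[0,0,0,-7,0,0,-1],[0,0,0,-7,0,0,-1],[0,0,0,-7,0,0,-1]]}}

```text
clock: 25.28
position: [522.7, -202.9, 36.3]
ee_rot: [-0.125, 0.992, 0.001, -0.002]
contact_force: [-5.8, -1.0, -0.6]
gripper_width: 49.7
grasp_force: 55.3
```

Call:
{"method": "carry_out", "body": {"motion": [[0,0,0,0,0,0,-1],[0,0,0,0,0,0,-1],[0,0,0,0,0,0,-1],[0,0,0,0,0,0,-1]]}}

```text
clock: 25.78
position: [522.7, -202.9, 36.3]
ee_rot: [-0.125, 0.992, 0.001, -0.002]
contact_force: [-5.8, -1.8, -1.1]
gripper_width: 49.7
grasp_force: 55.3
```

```bash
python3 - <<'E'
from h import *
for i in range(4):
  info();get_image("side")
E
```

```text
t 25.77 pos [ 522.7 -202.9   36.3] S [-103.4    0.3] yy-A 1.5702 tilt [-0.0036  0.0012] F [-5.8 -1.8 -1.1] w 49.7 gf 55.3 j6 -1.24 Fs [-6.  -0.3]
t 25.82 pos [ 522.8 -202.9   36.4] S [-103.4    0.2] yy-A 1.5702 tilt [-0.0035  0.0012] F [-7.  -2.4  0.2] w 49.5 gf 55.3 j6 -1.24 Fs [-7.4 -0.6]
t 25.88 pos [ 522.7 -203.    36.3] S [-103.5    0.3] yy-A 1.5702 tilt [-0.0037  0.0012] F [-6.8 -1.8 -1.2] w 49.5 gf 55.3 j6 -1.24 Fs [-7.  -0.1]
t 25.93 pos [ 522.7 -202.9   36.3] S [-103.4    0.2] yy-A 1.5702 tilt [-0.0036  0.0012] F [-6.4 -1.6 -0.5] w 49.1 gf 55.3 j6 -1.24 Fs [-6.5  0.1]
```

Side 2 was held at about 6.5 N for over 0.5 s. Next is setting the block down on the plate and regripping turned by 90°.

Call:
{"method": "carry_out", "body": {"motion": [[0,0,0,12,0,0,-1],[0,0,0,35,0,0,-1],[0,0,0,58,0,0,-1],[0,0,0,58,0,12,-1],[0,0,0,58,0,22,-1]]}}

```text
clock: 26.6
position: [469.7, -217.3, 14.3]
ee_rot: [-0.125, 0.992, -0.0, 0.002]
contact_force: [0.1, -0.2, -4.4]
gripper_width: 49.2
grasp_force: 55.2
```

Call:
{"method": "carry_out", "body": {"motion": [[0,0,0,0,0,3,-1],[0,0,0,0,0,4,-1],[0,0,0,0,0,4,-1]]}}

```text
clock: 26.98
position: [468.5, -217.1, 10.5]
ee_rot: [-0.125, 0.992, 0.0, 0.0]
contact_force: [0.2, -0.6, -3.3]
gripper_width: 49.3
grasp_force: 55.2
```

```bash
python3 - <<'E'
from h import *
info()
E
```

```text
t 26.98 pos [ 468.5 -217.1   10.5] S [-159.5   -0. ] yy-A 1.571 tilt [0.0002 0.0008] F [ 0.2 -0.6 -3.3] w 49.3 gf 55.2 j6 -1.2 Fs [ 0.1 -0.6]
```

Call:
{"method": "carry_out", "body": {"motion": [[0,0,0,0,0,1.5,-1],[0,0,0,0,0,1.5,-1]]}}

```text
clock: 27.22
position: [468.1, -217.2, 9.1]
ee_rot: [-0.125, 0.992, 0.0, 0.0]
contact_force: [-0.2, -0.8, -2.9]
gripper_width: 49.7
grasp_force: 55.2
```

Call:
{"method": "carry_out", "body": {"motion": [[0,0,0,0,0,1,-1],[0,0,0,0,0,1,-1]]}}

```text
clock: 27.48
position: [468.2, -217.2, 8.3]
ee_rot: [-0.125, 0.992, 0.0, 0.0]
contact_force: [-0.6, 1.1, -1.1]
gripper_width: 49.7
grasp_force: 55.5
```

```bash
python3 - <<'E'
from h import *
for i in range(2):
  info();get_image("side")
E
```

```text
t 27.48 pos [ 468.2 -217.2    8.3] S [-159.8   -0. ] yy-A 1.5707 tilt [0.0002 0.0008] F [-0.6  1.1 -1.1] w 49.7 gf 55.5 j6 -1.2 Fs [-0.3  1.3]
t 27.52 pos [ 468.2 -217.2    8.3] S [-159.9   -0. ] yy-A 1.5707 tilt [0.0002 0.0008] F [-0.5  0.3  1.2] w 49.5 gf 55.5 j6 -1.2 Fs [-0.5  0.4]
```

Call:
{"method": "carry_out", "body": {"motion": [[0,0,0,0,0,0.3,0.3],[0,0,0,0,0,0.3,0.6],[0,0,0,0,0,-10,0.6],[0,0,0,0,0,-40,0.6],[0,0,0,0,0,-80,0.6]]}}

```text
clock: 28.2
position: [467.6, -217.2, 88.9]
ee_rot: [-0.125, 0.992, 0.001, -0.001]
contact_force: [1.5, 0.5, 0.5]
gripper_width: 68.4
grasp_force: 0.0
```

Call:
{"method": "carry_out", "body": {"motion": [[0,0,-0.18,0,0,0,0.6],[0,0,-0.36,0,0,0,0.6],[0,0,-0.54,0,0,0,0.6],[0,0,-0.72,0,0,0,0.6],[0,0,-0.9,0,0,0,0.6]]}}

```text
clock: 28.82
position: [468.3, -217.3, 88.9]
ee_rot: [-0.547, 0.837, 0.0, 0.001]
contact_force: [-0.7, -0.1, 0.3]
gripper_width: 68.4
grasp_force: 0.0
```

Call:
{"method": "carry_out", "body": {"motion": [[0,0,-0.18,0,0,0,0.6],[0,0,-0.36,0,0,0,0.6],[0,0,-0.54,0,0,0,0.6],[0,0,-0.67,0,0,0,0.6],[0,0,-0.67,0,0,0,0.6]]}}

```text
clock: 29.45
position: [468.3, -217.4, 88.7]
ee_rot: [0.789, -0.614, 0.0, -0.001]
contact_force: [-0.3, -0.3, -0.1]
gripper_width: 68.1
grasp_force: 0.0
```

```bash
python3 - <<'E'
from h import *
info();row(S(-160,0),8,A+np.pi)
w=get_image("wrist")
h=cv2.cvtColor(w["color"],cv2.COLOR_BGR2HSV)
m=((h[...,1]<40)&(h[...,2]>150)).astype(np.uint8)
print(w2px(w,[np.r_[S(-160+i,j),72] for i,j in((-25,-25),(-25,25),(25,25),(25,-25))]).round(0).tolist())
n,l,s,ce=cv2.connectedComponentsWithStats(m)
for i in range(1,n):
    if s[i,4]>500: print(s[i],ce[i].round(1))
E
```

```text
t 29.45 pos [ 468.3 -217.4   88.7] S [-159.8   -0.2] yy-A -3.1441 tilt [0.0009 0.0007] F [-0.3 -0.3 -0.1] w 68.1 gf 0.0 j6 0.37 Fs [-0.4 -0.2]
row [-0.001, 0.0, -0.003] [-0.1, 0.3, 80.7]
[[364.0, 193.0], [361.0, 272.0], [279.0, 272.0], [275.0, 193.0]]
[ 420    0   64   43 1616] [451.6  14.7]
[ 277  189   86   84 6348] [319.5 231.3]
[  86  238   82   15 1094] [126.7 245.2]
[   0  243   86  110 2637] [ 54.6 307.1]
```

Call:
{"method": "carry_out", "body": {"motion": [[0,0,-0.003,0,0,40,0.6],[0,0,-0.003,0,0,70,0.6],[0,0,-0.003,0,0,80,0.6],[0,0,-0.003,0,0,80,0.6],[0,0,-0.003,0,0,80,0.6]]}}

```text
clock: 30.12
position: [469.1, -217.4, 9.2]
ee_rot: [0.791, -0.612, 0.001, -0.001]
contact_force: [0.3, -0.7, 0.8]
gripper_width: 68.4
grasp_force: 0.0
```

Call:
{"method": "carry_out", "body": {"motion": [[0,0,0,0,0,0,-1],[0,0,0,0,0,0,-1],[0,0,0,0,0,0,-1],[0,0,0,0,0,0,-1]]}}

```text
clock: 30.62
position: [468.8, -217.4, 9.2]
ee_rot: [0.791, -0.612, 0.001, -0.001]
contact_force: [-1.0, 0.1, 7.4]
gripper_width: 49.2
grasp_force: 62.7
```

```bash
python3 - <<'E'
from h import *
info()
E
```

```text
t 30.62 pos [ 468.8 -217.4    9.2] S [-159.3   -0.3] yy-A -3.1393 tilt [0.0017 0.0004] F [-1.   0.1  7.4] w 49.2 gf 62.7 j6 0.37 Fs [-1.   0.3]
```

Call:
{"method": "carry_out", "body": {"motion": [[0,0,0,0,0,-14,-1],[0,0,-0.1,0,0,-28,-1],[0,0,-0.28,0,0,-28,-1],[0,0,-0.46,0,0,-28,-1],[0,0,-0.64,0,0,-28,-1]]}}

```text
clock: 31.25
position: [467.4, -217.0, 36.1]
ee_rot: [0.944, -0.33, -0.001, -0.001]
contact_force: [-1.3, 0.5, -3.1]
gripper_width: 49.5
grasp_force: 62.0
```

Call:
{"method": "carry_out", "body": {"motion": [[0,0,-0.18,0,0,0,-1],[0,0,-0.36,0,0,0,-1],[0,0,-0.54,0,0,0,-1],[0,0,-0.72,0,0,0,-1],[0,0,-0.9,0,0,0,-1]]}}

```text
clock: 31.88
position: [467.4, -217.0, 36.1]
ee_rot: [0.994, 0.114, -0.0, -0.001]
contact_force: [-0.6, -0.0, -3.8]
gripper_width: 49.3
grasp_force: 62.0
```

Call:
{"method": "carry_out", "body": {"motion": [[0,0,-0.035,0,0,0,-1],[0,0,-0.035,0,0,0,-1],[0,0,-0.035,0,0,0,-1]]}}

```text
clock: 32.25
position: [467.9, -217.2, 36.0]
ee_rot: [0.992, 0.127, -0.0, -0.001]
contact_force: [0.1, 0.5, -3.7]
gripper_width: 49.4
grasp_force: 62.0
```

```bash
python3 - <<'E'
from h import *
info();row(S(-118,0),37.2,A+1.5*np.pi)
E
```

```text
t 32.25 pos [ 467.9 -217.2   36. ] S [-1.601e+02  1.000e-01] yy-A -1.5661 tilt [-0.0004  0.0011] F [ 0.1  0.5 -3.7] w 49.4 gf 62.0 j6 1.95 Fs [0.3 0.5]
row [-0.001, 0.0, 0.005] [42.1, 0.3, -1.2]
```

Call:
{"method": "carry_out", "body": {"motion": [[0,0,0.005,15,0,-1,-1],[0,0,0.005,30,0,-1,-1],[0,0,0.005,40,0,-1,-1],[0,0,0.005,42,0,-1,-1],[0,0,0.005,42,0,-1,-1]]}}

```text
clock: 32.88
position: [508.4, -206.4, 36.7]
ee_rot: [0.992, 0.126, -0.0, -0.001]
contact_force: [-0.2, 0.5, -4.0]
gripper_width: 49.6
grasp_force: 62.0
```

Call:
{"method": "carry_out", "body": {"motion": [[0,0,0,3,0,0,-1],[0,0,0,3,0,0,-1],[0,0,0,3,0,0,-1]]}}

```text
clock: 33.25
position: [511.4, -205.8, 37.0]
ee_rot: [0.992, 0.126, -0.0, -0.001]
contact_force: [-0.1, 0.6, -4.1]
gripper_width: 49.6
grasp_force: 62.0
```

```bash
python3 - <<'E'
from h import *
info();row(S(-113,0),37.2,A+1.5*np.pi)
E
```

```text
t 33.25 pos [ 511.4 -205.8   37. ] S [-115.1    0.3] yy-A -1.5698 tilt [-0.0003  0.001 ] F [-0.1  0.6 -4.1] w 49.6 gf 62.0 j6 1.91 Fs [0.  0.6]
row [-0.001, 0.0, 0.001] [2.1, 0.3, -0.2]
```

Call:
{"method": "carry_out", "body": {"motion": [[0,0,0.001,2,0.3,-0.2,-1],[0,0,0.001,3,0.3,-0.2,-1],[0,0,0.001,3,0.3,-0.2,-1]]}}

```text
clock: 33.62
position: [514.7, -205.3, 37.2]
ee_rot: [0.992, 0.125, -0.0, -0.0]
contact_force: [1.0, -0.3, -4.3]
gripper_width: 49.1
grasp_force: 62.0
```

Call:
{"method": "carry_out", "body": {"motion": [[0,0,0,1.5,0,0,-1],[0,0,0,1.5,0,0,-1],[0,0,0,1.5,0,0,-1]]}}

```text
clock: 34.0
position: [516.0, -204.9, 37.2]
ee_rot: [0.992, 0.125, -0.0, -0.001]
contact_force: [0.9, 0.4, -3.7]
gripper_width: 49.5
grasp_force: 62.0
```

Call:
{"method": "carry_out", "body": {"motion": [[0,0,0,1.5,0,0,-1],[0,0,0,1.5,0,0,-1],[0,0,0,1.5,0,0,-1]]}}

```text
clock: 34.38
position: [516.7, -204.6, 37.0]
ee_rot: [0.992, 0.125, -0.001, -0.001]
contact_force: [-2.2, -0.9, -2.6]
gripper_width: 49.5
grasp_force: 62.0
```

```bash
python3 - <<'E'
from h import *
for i in range(3):
  info();get_image("side")
E
```

```text
t 34.38 pos [ 516.7 -204.6   37. ] S [-1.097e+02  1.000e-01] yy-A -1.5709 tilt [-0.0017  0.0012] F [-2.2 -0.9 -2.6] w 49.5 gf 62.0 j6 1.91 Fs [-2.3 -0.3]
t 34.42 pos [ 516.8 -204.6   37. ] S [-1.096e+02  1.000e-01] yy-A -1.5709 tilt [-0.0015  0.0011] F [-3.7 -0.  -2.8] w 49.5 gf 62.0 j6 1.91 Fs [-3.6  0.9]
t 34.48 pos [ 516.8 -204.6   37. ] S [-1.096e+02  1.000e-01] yy-A -1.5708 tilt [-0.0014  0.0012] F [-2.3  0.2 -3.1] w 49.4 gf 62.0 j6 1.91 Fs [-2.2  0.7]
```

Contact again; pressing 7 mm commanded, as before.

Call:
{"method": "carry_out", "body": {"motion": [[0,0,0,3,0,0,-1],[0,0,0,6,0,0,-1],[0,0,0,7,0,0,-1],[0,0,0,7,0,0,-1],[0,0,0,7,0,0,-1]]}}

```text
clock: 35.15
position: [522.7, -203.0, 37.0]
ee_rot: [0.992, 0.125, -0.002, -0.001]
contact_force: [-5.9, -1.2, -0.3]
gripper_width: 49.8
grasp_force: 62.1
```

Call:
{"method": "carry_out", "body": {"motion": [[0,0,0,0,0,0,-1],[0,0,0,0,0,0,-1],[0,0,0,0,0,0,-1],[0,0,0,0,0,0,-1]]}}

```text
clock: 35.65
position: [522.7, -202.9, 37.0]
ee_rot: [0.992, 0.125, -0.002, -0.001]
contact_force: [-6.2, -1.6, -0.6]
gripper_width: 49.9
grasp_force: 62.1
```

```bash
python3 - <<'E'
from h import *
for i in range(4):
  info();get_image("side")
E
```

```text
t 35.65 pos [ 522.7 -202.9   37. ] S [-103.5    0.3] yy-A -1.5709 tilt [-0.0037  0.0012] F [-6.2 -1.6 -0.6] w 49.9 gf 62.1 j6 1.9 Fs [-6.4  0. ]
t 35.7 pos [ 522.7 -203.    37. ] S [-103.5    0.2] yy-A -1.571 tilt [-0.0037  0.0012] F [-6.1 -1.9 -1.1] w 49.0 gf 62.1 j6 1.9 Fs [-6.4 -0.3]
t 35.75 pos [ 522.7 -202.9   37. ] S [-103.5    0.3] yy-A -1.5709 tilt [-0.0037  0.0012] F [-7.  -1.5 -1.2] w 49.5 gf 62.1 j6 1.9 Fs [-7.2  0.2]
t 35.8 pos [ 522.7 -203.    37. ] S [-103.5    0.3] yy-A -1.571 tilt [-0.0037  0.0012] F [-6.8 -2.2 -0.8] w 49.6 gf 62.1 j6 1.9 Fs [-7.1 -0.5]
```

Side 3 is done. I'll retreat and turn half around for side 4.

Call:
{"method": "carry_out", "body": {"motion": [[0,0,0,-12,0,0,-1],[0,0,0,-35,0,0,-1],[0,0,0.15,-55,0,0,-1],[0,0,0.32,-55,0,0,-1],[0,0,0.5,-55,0,0,-1]]}}

```text
clock: 36.48
position: [472.7, -216.8, 37.9]
ee_rot: [0.992, -0.127, 0.002, -0.0]
contact_force: [-0.3, -0.6, -3.1]
gripper_width: 49.7
grasp_force: 62.1
```

Call:
{"method": "carry_out", "body": {"motion": [[0,0,0.18,0,0,0,-1],[0,0,0.36,0,0,0,-1],[0,0,0.54,0,0,0,-1],[0,0,0.72,0,0,0,-1],[0,0,0.9,0,0,0,-1]]}}

```text
clock: 37.1
position: [472.9, -216.6, 37.8]
ee_rot: [0.838, -0.546, 0.002, -0.001]
contact_force: [0.1, -0.3, -4.3]
gripper_width: 49.5
grasp_force: 62.0
```

Call:
{"method": "carry_out", "body": {"motion": [[0,0,0.18,0,0,0,-1],[0,0,0.36,0,0,0,-1],[0,0,0.54,0,0,0,-1],[0,0,0.72,0,0,0,-1],[0,0,0.9,0,0,0,-1]]}}

```text
clock: 37.72
position: [472.9, -216.6, 37.8]
ee_rot: [-0.517, 0.856, -0.001, 0.002]
contact_force: [-0.3, 0.3, -4.3]
gripper_width: 49.4
grasp_force: 62.0
```

Call:
{"method": "carry_out", "body": {"motion": [[0,0,0.18,0,0,0,-1],[0,0,0.36,0,0,0,-1],[0,0,0.54,0,0,0,-1],[0,0,0.7,0,0,0,-1],[0,0,0.842,0,0,0,-1]]}}

```text
clock: 38.35
position: [472.9, -216.6, 37.8]
ee_rot: [-0.123, 0.992, -0.0, 0.002]
contact_force: [0.0, 0.0, -4.4]
gripper_width: 49.5
grasp_force: 62.0
```

Call:
{"method": "carry_out", "body": {"motion": [[0,0,0,0,0,0,-1],[0,0,0,0,0,0,-1],[0,0,0,0,0,0,-1]]}}

```text
clock: 38.72
position: [471.3, -216.5, 37.3]
ee_rot: [-0.126, 0.992, 0.0, 0.0]
contact_force: [0.2, -0.5, -4.1]
gripper_width: 49.3
grasp_force: 62.0
```

```bash
python3 - <<'E'
from h import *
info();row(S(-115,0),37.2,A+.5*np.pi)
E
```

```text
t 38.73 pos [ 471.3 -216.5   37.3] S [-1.566e+02 -1.000e-01] yy-A 1.5718 tilt [0.0006 0.0008] F [ 0.2 -0.5 -4.1] w 49.3 gf 62.0 j6 -1.2 Fs [ 0.1 -0.6]
row [0.001, 0.001, 0.001] [-41.6, 0.1, 0.1]
```

Call:
{"method": "carry_out", "body": {"motion": [[0,0,0.001,-15,0,0,-1],[0,0,0.001,-28,0,0,-1],[0,0,0.001,-38,0,0,-1],[0,0,0.001,-42,0,0,-1],[0,0,0.001,-42,0,0,-1]]}}

```text
clock: 39.35
position: [511.7, -205.9, 36.9]
ee_rot: [-0.125, 0.992, 0.001, -0.0]
contact_force: [0.8, 0.2, -3.5]
gripper_width: 49.2
grasp_force: 62.0
```

Call:
{"method": "carry_out", "body": {"motion": [[0,0,0,0,0,0,-1],[0,0,0,0,0,0,-1]]}}

```text
clock: 39.6
position: [511.2, -206.2, 37.2]
ee_rot: [-0.124, 0.992, 0.001, -0.0]
contact_force: [-0.4, 0.5, -3.9]
gripper_width: 49.4
grasp_force: 62.0
```

```bash
python3 - <<'E'
from h import *
info();row(S(-112,0),37.2,A+.5*np.pi)
E
```

```text
t 39.6 pos [ 511.2 -206.2   37.2] S [-115.4   -0. ] yy-A 1.5693 tilt [-0.0006  0.001 ] F [-0.4  0.5 -3.9] w 49.4 gf 62.0 j6 -1.23 Fs [-0.3  0.6]
row [0.001, -0.0, -0.001] [-3.4, 0.0, 0.0]
```

Call:
{"method": "carry_out", "body": {"motion": [[0,0,-0.001,-2,0,0,-1],[0,0,-0.001,-3,0,0,-1],[0,0,-0.001,-3,0,0,-1]]}}

```text
clock: 39.98
position: [514.6, -205.3, 37.2]
ee_rot: [-0.125, 0.992, 0.0, -0.0]
contact_force: [1.0, 0.0, -3.7]
gripper_width: 49.5
grasp_force: 62.0
```

Call:
{"method": "carry_out", "body": {"motion": [[0,0,0,-1.5,0,0,-1],[0,0,0,-1.5,0,0,-1],[0,0,0,-1.5,0,0,-1]]}}

```text
clock: 40.35
position: [515.9, -204.9, 37.1]
ee_rot: [-0.125, 0.992, 0.001, -0.0]
contact_force: [-0.7, 0.1, -4.2]
gripper_width: 49.6
grasp_force: 62.0
```

Call:
{"method": "carry_out", "body": {"motion": [[0,0,0,-1.5,0,0,-1],[0,0,0,-1.5,0,0,-1],[0,0,0,-1.5,0,0,-1]]}}

```text
clock: 40.72
position: [516.8, -204.6, 37.0]
ee_rot: [-0.125, 0.992, 0.001, -0.001]
contact_force: [-3.0, -0.6, -2.9]
gripper_width: 49.4
grasp_force: 62.0
```

```bash
python3 - <<'E'
from h import *
for i in range(3):
  info();get_image("side")
E
```

```text
t 40.73 pos [ 516.8 -204.6   37. ] S [-1.096e+02  1.000e-01] yy-A 1.5704 tilt [-0.0015  0.0011] F [-3.  -0.6 -2.9] w 49.4 gf 62.0 j6 -1.23 Fs [-3.   0.1]
t 40.77 pos [ 516.9 -204.6   37.1] S [-1.095e+02  1.000e-01] yy-A 1.5703 tilt [-0.0013  0.0011] F [-3.3 -1.3 -2.3] w 49.6 gf 62.0 j6 -1.23 Fs [-3.5 -0.4]
t 40.83 pos [ 516.9 -204.6   37. ] S [-1.095e+02  1.000e-01] yy-A 1.5704 tilt [-0.0013  0.0011] F [-2.9 -0.4 -3.2] w 49.2 gf 62.0 j6 -1.23 Fs [-2.9  0.3]
```

Call:
{"method": "carry_out", "body": {"motion": [[0,0,0,-3,0,0,-1],[0,0,0,-6,0,0,-1],[0,0,0,-6.8,0,0,-1],[0,0,0,-6.8,0,0,-1],[0,0,0,-6.8,0,0,-1]]}}

```text
clock: 41.5
position: [522.6, -203.0, 37.0]
ee_rot: [-0.125, 0.992, 0.001, -0.002]
contact_force: [-5.6, -1.6, -0.5]
gripper_width: 49.4
grasp_force: 62.2
```

Call:
{"method": "carry_out", "body": {"motion": [[0,0,0,0,0,0,-1],[0,0,0,0,0,0,-1],[0,0,0,0,0,0,-1],[0,0,0,0,0,0,-1]]}}

```text
clock: 42.0
position: [522.5, -203.0, 37.0]
ee_rot: [-0.125, 0.992, 0.001, -0.002]
contact_force: [-6.2, -1.9, -2.0]
gripper_width: 49.4
grasp_force: 62.2
```

```bash
python3 - <<'E'
from h import *
for i in range(4):
  info();get_image("side")
E
```

```text
t 42.0 pos [ 522.5 -203.    37. ] S [-103.6    0.2] yy-A 1.5703 tilt [-0.0037  0.0011] F [-6.2 -1.9 -2. ] w 49.4 gf 62.2 j6 -1.24 Fs [-6.4 -0.3]
t 42.05 pos [ 522.5 -203.    37. ] S [-103.7    0.2] yy-A 1.5703 tilt [-0.0037  0.0012] F [-5.5 -1.5 -1. ] w 49.1 gf 62.2 j6 -1.24 Fs [-5.7 -0.1]
t 42.1 pos [ 522.5 -203.    37. ] S [-103.6    0.2] yy-A 1.5703 tilt [-0.0037  0.0012] F [-6.6 -2.4  0.3] w 49.4 gf 62.2 j6 -1.24 Fs [-7.  -0.7]
t 42.15 pos [ 522.6 -203.    37. ] S [-103.6    0.2] yy-A 1.5702 tilt [-0.0036  0.0012] F [-6.6 -1.5 -0.1] w 49.4 gf 62.2 j6 -1.24 Fs [-6.8  0.2]
```

Side 4 is done. Now I'll set the block down on the plate: retreat 58, lower 28.

Call:
{"method": "carry_out", "body": {"motion": [[0,0,0,12,0,0,-1],[0,0,0,35,0,0,-1],[0,0,0,58,0,0,-1],[0,0,0,58,0,12,-1],[0,0,0,58,0,22,-1]]}}

```text
clock: 42.82
position: [469.5, -217.4, 15.1]
ee_rot: [-0.125, 0.992, -0.0, 0.002]
contact_force: [0.8, 0.4, -3.7]
gripper_width: 49.2
grasp_force: 62.2
```

Call:
{"method": "carry_out", "body": {"motion": [[0,0,0,0,0,3,-1],[0,0,0,0,0,4,-1],[0,0,0,0,0,4,-1]]}}

```text
clock: 43.2
position: [468.4, -217.2, 11.2]
ee_rot: [-0.125, 0.992, 0.0, 0.0]
contact_force: [-0.5, 0.3, -3.4]
gripper_width: 49.1
grasp_force: 62.2
```

Call:
{"method": "carry_out", "body": {"motion": [[0,0,0,0,0,1.5,-1],[0,0,0,0,0,1.5,-1]]}}

```text
clock: 43.45
position: [467.9, -217.3, 9.7]
ee_rot: [-0.125, 0.992, 0.0, -0.0]
contact_force: [0.6, -0.5, -4.0]
gripper_width: 49.2
grasp_force: 62.2
```

```bash
python3 - <<'E'
from h import *
info()
E
```

```text
t 43.45 pos [ 467.9 -217.3    9.7] S [-160.1    0. ] yy-A 1.5706 tilt [-0.0001  0.001 ] F [ 0.6 -0.5 -4. ] w 49.2 gf 62.2 j6 -1.2 Fs [ 0.5 -0.7]
```

Call:
{"method": "carry_out", "body": {"motion": [[0,0,0,0,0,0.8,-1],[0,0,0,0,0,0.8,-1]]}}

```text
clock: 43.7
position: [468.0, -217.3, 9.3]
ee_rot: [-0.125, 0.992, 0.0, 0.0]
contact_force: [-0.8, 1.4, 0.5]
gripper_width: 49.3
grasp_force: 62.5
```

Call:
{"method": "carry_out", "body": {"motion": [[0,0,0,0,0,0,0.3],[0,0,0,0,0,0,0.6],[0,0,0,0,0,-10,0.6],[0,0,0,0,0,-45,0.6],[0,0,0,0,0,-95,0.6]]}}

```text
clock: 44.32
position: [467.1, -217.3, 104.5]
ee_rot: [-0.125, 0.992, 0.001, -0.001]
contact_force: [1.7, 0.2, -0.4]
gripper_width: 68.3
grasp_force: 0.0
```

Call:
{"method": "carry_out", "body": {"motion": [[0,0,0,30,0,-20,0.6],[0,0,0,60,0,-20,0.6],[0,0,0,60,0,-20,0.6]]}}

```text
clock: 44.7
position: [408.2, -232.5, 125.0]
ee_rot: [-0.124, 0.992, 0.0, 0.001]
contact_force: [1.5, 0.2, -0.1]
gripper_width: 68.3
grasp_force: 0.0
```

```bash
python3 - <<'E'
from h import *
info()
w=get_image("wrist")
h=cv2.cvtColor(w["color"],cv2.COLOR_BGR2HSV)
m=((h[...,1]<40)&(h[...,2]>150)).astype(np.uint8)
print("block top expected",w2px(w,[np.r_[S(-160+i,j),72] for i,j in((-25,-25),(-25,25),(25,25),(25,-25))]).round(0).tolist())
n,l,s,ce=cv2.connectedComponentsWithStats(m)
for i in range(1,n):
    if s[i,4]>800: print(s[i],ce[i].round(1))
c=w2px(w,[np.r_[S(-98,80),119],np.r_[S(-98,8),119],np.r_[S(-98,65),119],np.r_[S(-98,95),119]]).astype(int);print(c.tolist())
for u,v in c:
    if 0<=u<640 and 0<=v<400: print(h[v,u])
t=get_image("top");c=w2px(t,[np.r_[S(-98,80),119],np.r_[S(-98,8),119]]).round().astype(int)
print(c.tolist(),[t["color"][v-1:v+2,u-1:u+2].mean((0,1)).round() .tolist() for u,v in c])
E
```

```text
t 44.7 pos [ 408.2 -232.5  125. ] S [-2.217e+02  1.000e-01] yy-A 1.5692 tilt [0.0009 0.001 ] F [ 1.5  0.2 -0.1] w 68.3 gf 0.0 j6 -1.15 Fs [ 1.5 -0.2]
block top expected [[285.0, 261.0], [354.0, 261.0], [352.0, 319.0], [288.0, 319.0]]
[  63  139  128  106 4677] [127.4 192. ]
[ 287  261   57   57 2813] [313.6 291.5]
[[440, 413], [331, 413], [417, 413], [463, 414]]
[[353, 212], [379, 206]] [[30.0, 29.0, 28.0], [70.0, 67.0, 66.0]]
```

The block stands where expected. The guard grip shows at its open position (top 353,212), and the arm is clear.

```bash
python3 -c "
from bench import *
print(job_done())"
```

```text
the job is handed in; nothing more can be done
None
```

The job is handed in after about 45 s of robot time. The guard is open at its stop, and all four sides were pressed in the order asked, each held at 6–7 N (about 6 mm) for over half a second. The block stands on the base plate in front of the plunger, and I never touched the other things on the bench. I confirmed the last state by measurement, without viewing a final picture.

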